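Thread washed bearings onto a rod and rack them to dry

ROBOT

A 7-joint arm with a two-finger parallel gripper is mounted at the origin on the work surface. World frame = base frame: x ahead of the robot, y to its left, z up, the work surface at z = 0. Lengths are in m, angles in rad, forces in N, time in s.
With the tool pointing down it reaches from about 0.35 to 0.9 m from the base axis. Payload 7.2 kg.
Tool frame: the origin (TCP) lies on the centre line of the jaws, within the pads' length; the fingertips stand 22 mm ahead of it and the grasp point (between the pads) lies 3 mm ahead of it; z points along the fingers, y is the line along which they close (so a half turn about z gives the same grasp; the last joint's range is limited). The gripper opens to 85 mm and grips with 20 to 120 N. Pads are 22 mm wide; open, the fingers measure 114 mm over their backs; the gripper's body (76 mm by 85 mm) begins 54 mm behind the grasp point. The pads swing forward as they close: fully open they stand 13 mm farther back than shut.
Start: joints at [-1.338, 0.411, -0.013, 1.596, 0.006, 1.134, -0.082], TCP at [0.185, 0.597, 0.218] pointing down, gripper open.
Joint ranges: [-2.95, 2.95], [-0.29, 1.99], [-1.47, 1.44], [0.14, 2.54], [-1.03, 4.17], [0.13, 1.85], [-2.86, 2.86]. Speed limits (rad/s): [2.39, 2.39, 3.01, 3.01, 3.14, 3.14, 3.14].

INTERFACE

Orientations are given as a unit quaternion [x, y, z, w].
In Python, from workcell import arm gives the robot as it stands.
- The arm moves only by the tool carry_out, never from a script. Its argument "moves" is text: rows parted by semicolons, each of 7 numbers parted by spaces: the turn, a rotation vector about the tool's x, y, z in rad, then the shift along the tool's x, y, z in m, then the closure, from 0 (fully open) to 1 (shut). A call has 1 to 5 rows; each row shifts and turns the commanded pose from where the row before left it, along the tool's axes as they then stand; what a row does not reach is not made up. A row lasts 1/8 s, in which the tool goes at most 62.5 mm and 10.7 degrees, less where a joint would pass 70% of its speed; a pose out of reach is approached as far as the arm can. A call is refused whole if a number of a shift passes 0.0625 or a number of a turn 0.188, either way. A call with a gripper value outside its range is refused whole. The fingers move at their own pace and stop on an object; the grip force is fixed at half the most. Time passes only in rows, so rows that do not move let the fingers close. It gives the time, the measured TCP pose, the force, the opening and the grip force at its end, in the units of the state.
- arm.state(): the state, without advancing time (a new reading comes with each control period).
- arm.capture(name): name is "scene" or "top" or "wrist"; returns the picture (384x512x3 uint8, red, green, blue); there is no depth.
- arm.camera_info(name): a dict with "fx", "fy", "cx", "cy" (pixels), "eye" and "attitude" of the camera in the world; the wrist camera has in their place "hand_eye" (4x4, takes a point from camera to tool coordinates, whose origin is the TCP and whose axes are the flange's). Camera axes: x right, y up, looking along -z (the intrinsics and any distortion apply to the point x, -y, -z); pixel columns grow to the right and rows downward; lengths in m; the calibration is good to about 2 mm. A picture is of the moment at which its call begins: read the wrist's pose just before it. camera_info takes no time and is no camera call.
- arm.close_job(): hands the job in; it is judged then, once.
Trained networks look in the newest picture that a camera, given by its name, has taken for a name from the list of things; names that differ only in an ending like _2 or _b are one class to them, and where a whole thing is asked for, a point or a joint stands for the part that bears it (a point fixed in the world has none). Each returns a list of dicts, best first, with "conf" (0 to 1); they miss things now and then, are a little off and sometimes report something else, mostly with a low value. They report only what shows in the picture. A call takes as long as a camera call. They do not tell look-alikes from the thing itself.
- arm.boxes_of(camera, target): "pixel" ([column, row] in pixels, amid what is visible of it).
- arm.trace(camera, target): "region" (384x512 bool, what is visible of it) and "pixel" ([column, row] in pixels, amid what is visible of it).
- arm.pinpoint(camera, target): "pixel" ([column, row] in pixels: a listed point, or the origin of a listed thing).
The state is a dict: "time": time; "joint_positions": joint angles; "qvel": joint speeds; "joint_torque": joint torques, N m; "eef_pos": TCP position; "orientation": TCP orientation; "ft_force": force on the tool from outside, world axes, zero at the start; "wrist_torque": the same for the moment, N m; "grip_width": opening from 0.0 (shut) to 1.0 (fully open); "gripper_force": force on a finger pad.
Only numpy, scipy, OpenCV 4.12 (cv2) and the standard library are available. Lean on these libraries where they do the work, as an engineer would, in place of code of your own. Each camera call takes 0.05 s, during which the arm holds its last target. There are 200 camera calls.

TASK

Take the rod by its red handle, slide it through the three bearings standing in the V-tray and on, gently and by feel, until they are all together against its collar and come up firm on the tray's stop; never force them. Lift the stack out and lay the rod gently in the two V-rests of the drying stand, neck in one rest and tip end in the other, the bearings still together against the collar and hanging between the rests. Keep the gripper off the bearings and leave the can, the jar and the spanner alone.

Things in the scene. Friction and masses are not known exactly. Their poses are not given: they have to be found in the camera images.
- rod_grip (a point): Threading rod, 240 mm long, about 0.2 kg, lying on bench. Point on its axis, mid-handle, 15 mm above the bench; x runs along the axis to the tip. Along x (mm) from this point: red square handle (30 x 30 across, flats level and upright) -45 to 45, bare neck of 17 mm diameter 45 to 85, dark collar of 29 mm diameter 85 to 90, steel shaft of 17 mm diameter 90 to 191, taper to 13 mm diameter at 195.
- rod_collar (a point): Point on the rod's axis at the collar's face that looks to the tip (90 mm from the handle's middle); axes as the rod's
- rod_tip (a point): Point on the rod's axis at the very end of its tapered tip (195 mm from the handle's middle); axes as the rod's
- bearing1_center (a point): Centre of ball bearing 1 (nearest the tray's open end, threaded first): steel rings with a blue seal, outer diameter 47 mm, bore 20 mm, 18 mm wide, about 0.13 kg, standing loose on edge in the V-tray; its x axis is the bore axis, pointing towards the tray's stop plate.
- bearing2_center (a point): Centre of ball bearing 2 (the middle one): steel rings with a blue seal, outer diameter 47 mm, bore 20 mm, 18 mm wide, about 0.13 kg, standing loose on edge in the V-tray; its x axis is the bore axis, pointing towards the tray's stop plate. Pushing all three along the tray takes about 3 to 6 N; once they stand on the stop the push rises steeply, and 8 to 15 N is firm.
- bearing3_center (a point): Centre of ball bearing 3 (nearest the stop plate): steel rings with a blue seal, outer diameter 47 mm, bore 20 mm, 18 mm wide, about 0.13 kg, standing loose on edge in the V-tray; its x axis is the bore axis, pointing towards the tray's stop plate. The stop plate's slot is 26 mm wide and reaches 18 mm below the bore axis; the plate's top is 12 mm above it.
- tray_axis (a point): V-tray of aluminium angle, fixed. Point on the bore axis of the bearings in it, 56 mm above the bench; x level along it from the open end (-55 mm) to the far end (87 mm), z up. Sides end 5 mm below the axis. Bearings stand near x = -15, 11, 32 mm. Beyond them a grey stop plate is locked, its face anywhere from 44 to 72 mm: not reported, to be found by feel. Its open slot lets the tip through.
- stand_seat (a point): Drying stand fixed to the bench: drip tray 150 x 80 mm with two uprights bearing white V-rests (6 mm thick) at x = -50 and +50 mm. Point midway between them, on the axis of a rod lying in both, 84 mm above the bench; x along that axis, z up. V sides at 45 degrees, rising 6 mm above the axis. The handle goes on the -x side, its middle near x = -115 mm (12 mm either way will do).
- cleaner_can_mid (a point): Spray can of cleaner, yellow and red, 60 mm diameter, 150 mm high, standing; point at its middle. Bystander
- grease_jar_mid (a point): White grease jar with blue lid, 68 mm diameter, 60 mm high, standing; point at its middle. Bystander
- spanner_grip (a point): Steel spanner lying flat, about 8 mm thick; point on its handle. Bystander
There are look-alikes about, which are no part of the job. What is shaped like the part that bears bearing3_center but pink or purple is not meant.

How it is judged:
By the outcome, as a careful person would: the job done as asked, in the order asked, and still so for the second after the job is handed in, with the robot touching nothing.
It also fails if it takes over 62 s, if anything falls off the work surface, if the arm or the gripper's body presses on something with over 40 N, if the wrist force passes 120 N, or if a joint passes its speed limit or range.

## Working session

There is one attempt and no reset: what is moved stays moved. The work goes in short steps, Python scripts to look and compute and a tool call to move; the robot and the scene stay as the last step left them, time stands still between calls to the robot, and variables do not carry over. Pictures are saved under pics/ and viewed, at most 10 in all, crops included, and the job is handed in when it is done.

Besides the shell and the picture viewer there is one more tool, called after "Call:" as name(argument=value, ...) on one line, values as JSON. carry_out: Moves the arm, as the interface text tells. Its arguments: {"type":"object","properties":{"moves":{"type":"string"}},"required":["moves"]}

```bash
mkdir -p pics; ls; python3 - <<'E'
from workcell import arm
import cv2,numpy as np
for n in("scene","top"):
    im=arm.capture(n); cv2.imwrite(f"pics/{n}0.png",im[:,:,::-1]); i=arm.camera_info(n); print(n,i)
    for t in("rod_grip","rod_collar","rod_tip","bearing1_center","bearing2_center","bearing3_center","tray_axis","stand_seat"):
        print(t,[(np.round(d["pixel"],1).tolist(),round(d["conf"],2)) for d in arm.pinpoint(n,t)][:4])
print(arm.camera_info("wrist")); print(arm.state())
E
```

```text
pics
scene {'fx': 394.29253805780615, 'fy': 394.29253805780615, 'cx': 250.4834628848525, 'cy': 187.35165720654328, 'eye': array([ 0.88744749, -0.59984721,  0.71659499]), 'attitude': array([0.40500505, 0.10802087, 0.22654508, 0.87919266])}
rod_grip [([254.6, 181.4], 0.91)]
rod_collar [([234.7, 197.6], 0.7)]
rod_tip [([203.2, 217.1], 0.56)]
bearing1_center [([269.2, 239.4], 0.72), ([218.3, 363.8], 0.54)]
bearing2_center [([262.4, 243.6], 0.64)]
bearing3_center [([311.9, 271.1], 0.88), ([266.9, 135.4], 0.75), ([288.2, 303.4], 0.57), ([255.4, 246.8], 0.55)]
tray_axis [([264.8, 239.0], 0.75), ([267.6, 239.2], 0.28)]
stand_seat [([157.7, 265.6], 0.89)]
top {'fx': 471.12197856725896, 'fy': 471.12197856725896, 'cx': 256.10799242384644, 'cy': 191.59650329240088, 'eye': array([0.40284797, 0.02323637, 1.50816382]), 'attitude': array([-0.03210721,  0.02513067,  0.7171825 , -0.69569163])}
rod_grip [([220.4, 208.1], 0.75)]
rod_collar [([247.0, 207.6], 0.93)]
rod_tip [([277.1, 218.8], 0.9)]
bearing1_center [([283.4, 156.4], 0.55)]
bearing2_center [([280.1, 219.0], 0.66), ([290.5, 159.5], 0.51)]
bea
[... 646 characters left out ...]
': array([-1.33819468,  0.41104215, -0.01275288,  1.59616888,  0.00558958,
        1.13429569, -0.08217216]), 'qvel': array([-0.00011682, -0.00027672,  0.00141876,  0.0006302 , -0.00092586,
       -0.00051272,  0.00086444]), 'joint_torque': array([ 6.68027042e-04, -6.00410986e+01,  6.81164637e-01, -2.99738109e+01,
        1.39363058e-02,  1.67292212e-03,  1.31893702e-05]), 'eef_pos': array([0.18516147, 0.59696764, 0.21834604]), 'orientation': array([ 1.49794364e-01,  9.88717171e-01,  6.17564532e-05, -1.06793969e-05]), 'ft_force': array([ 0.66828071,  0.49275234, -0.05317948]), 'wrist_torque': array([0.00335684, 0.00655909, 0.03212194]), 'gripper_force': 0.0, 'grip_width': 0.9961011537494574}
```

View pictures.

View pics/scene0.png

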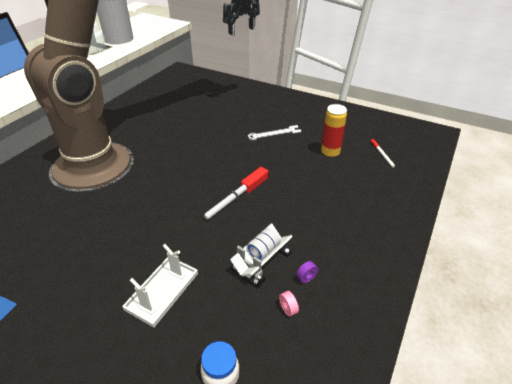

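View pics/top0.png

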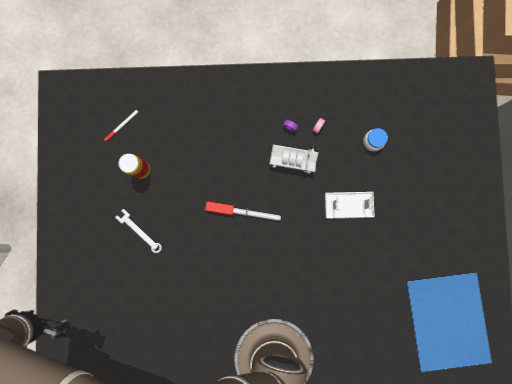

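```bash
cat > h.py <<'E'
from workcell import arm
import cv2,numpy as np
from scipy.spatial.transform import Rotation as R
from scipy.optimize import least_squares
np.set_printoptions(precision=4,suppress=True)
def cam(n):
    i=arm.camera_info(n); K=(i["fx"],i["fy"],i["cx"],i["cy"])
    if n=="wrist":
        s=arm.state(); H=i["hand_eye"]; Rt=R.from_quat(s["orientation"]).as_matrix()
        return K,s["eef_pos"]+Rt@H[:3,3],Rt@H[:3,:3]
    return K,i["eye"],R.from_quat(i["attitude"]).as_matrix()
def ray(c,p):
    K,e,A=c; d=A@np.array([(p[0]-K[2])/K[0],-(p[1]-K[3])/K[1],-1]); return e,d
def onz(c,p,z):
    e,d=ray(c,p); return e+d*(z-e[2])/d[2]
def proj(c,X):
    K,e,A=c; q=(np.atleast_2d(X)-e)@A; return np.c_[K[2]-K[0]*q[:,0]/q[:,2],K[3]+K[1]*q[:,1]/q[:,2]]
def yaw(a):  # tool down; tool y axis (closing) at angle a+90deg, tool x along a
    x=np.array([np.cos(a),np.sin(a),0]); z=np.array([0,0,-1.]); return R.from_matrix(np.c_[x,np.cross(z,x),z])
def delta(P,Rg):  # total turn & shift in current tool axes
    s=arm.state(); R0=R.from_quat(s["orientation"]); return (R0.inv()*Rg).as_rotvec(), R0.inv().apply(np.array(P)-s["eef_pos"])
def st():
    s=arm.state(); print(round(s["time"],2),s["eef_pos"],R.from_quat(s["orientation"]).as_matrix()[:,0],s["ft_force"],s["wrist_torque"],s["grip_width"],s["gripper_force"],s["joint_positions"])
E
python3 - <<'E'
from h import *
S=cam("scene");T=cam("top")
for n,ps,pt,z in(("grip",(254.6,181.4),(220.4,208.1),.015),("collar",(234.7,197.6),(247,207.6),.015),("tip",(203.2,217.1),(277.1,218.8),.015),("b1",(269.2,239.4),(283.4,156.4),.056),("b2",(262.4,243.6),(290.5,159.5),.056),("b3",(255.4,246.8),(300.1,159.6),.056),("tray",(264.8,239),(283.9,157.1),.056),("seat",(157.7,265.6),(350,205),.084)):
    print(n,onz(S,ps,z),onz(T,pt,z))
a=cv2.imread("pics/scene0.png")[155:335,110:330]; b=cv2.imread("pics/top0.png")[110:240,190:390]
cv2.imwrite("pics/c.png",np.vstack([cv2.resize(a,(490,400),interpolation=2)[:, :],np.zeros((0,490,3),np.uint8)]))
cv2.imwrite("pics/c.png",np.hstack([cv2.resize(a,(400,327),interpolation=2),cv2.copyMakeBorder(cv2.resize(b,(400,260),interpolation=2),0,67,0,0,0)]))
E
```

```text
grip [0.4811 0.1455 0.015 ] [0.4752 0.151  0.015 ]
collar [0.467  0.0606 0.015 ] [0.4742 0.0666 0.015 ]
tip [ 0.435  -0.0408  0.015 ] [ 0.4359 -0.0276  0.015 ]
b1 [ 0.631  -0.0611  0.056 ] [ 0.628  -0.0523  0.056 ]
b2 [ 0.6234 -0.0794  0.056 ] [ 0.6176 -0.074   0.056 ]
b3 [ 0.6143 -0.095   0.056 ] [ 0.6164 -0.1038  0.056 ]
tray [ 0.6218 -0.0648  0.056 ] [ 0.6258 -0.0538  0.056 ]
seat [ 0.4773 -0.2544  0.084 ] [ 0.4693 -0.2466  0.084 ]
```

View pics/c.png

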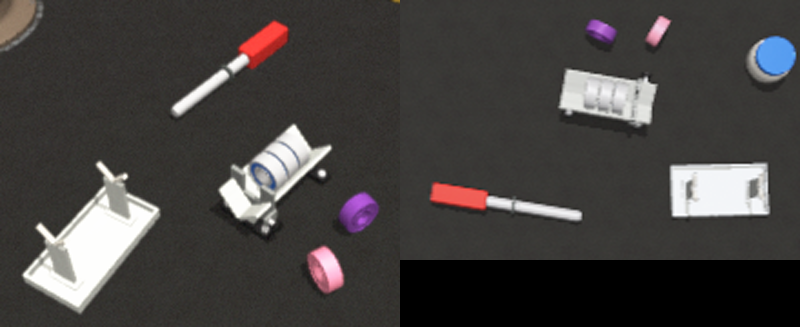

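```bash
cat >> h.py <<'E'
def plan(P,a,n,c,z0=0,start=None):
    s=arm.state(); p=s["eef_pos"].copy(); r=R.from_quat(s["orientation"]); Rg=yaw(a) if not isinstance(a,R) else a
    p0=p.copy(); rv=(Rg*r.inv()).as_rotvec(); r0=r
    for k in range(1,n+1):
        f=k/n; pt=p0+f*(np.array(P)-p0); rt=R.from_rotvec(rv*f)*r0
        t=np.round((r.inv()*rt).as_rotvec(),3); d=np.round(r.inv().apply(pt-p),4)
        print(*t,*d,c,end=";\n" if k%5==0 else "; ")
        p=p+r.apply(d); r=r*R.from_rotvec(t)
    print()
E
python3 -c "
from h import *
plan([.55,-.05,.25],np.radians(77),15,0)"
```

```text
0.0 -0.0 0.1 -0.036 -0.034 -0.0021 0; 0.0 -0.0 0.1 -0.0392 -0.0302 -0.0021 0; 0.0 -0.0 0.099 -0.0421 -0.0262 -0.0021 0; 0.0 -0.0 0.1 -0.0444 -0.0219 -0.0022 0; 0.0 -0.0 0.1 -0.0464 -0.0173 -0.0021 0;
0.0 -0.0 0.1 -0.0478 -0.0126 -0.0021 0; 0.0 -0.0 0.1 -0.049 -0.0078 -0.0021 0; 0.0 -0.0 0.099 -0.0494 -0.0028 -0.0021 0; 0.0 -0.0 0.1 -0.0495 0.002 -0.0021 0; 0.0 -0.0 0.1 -0.049 0.007 -0.0022 0;
0.0 -0.0 0.1 -0.0481 0.0118 -0.0021 0; -0.0 -0.0 0.1 -0.0466 0.0166 -0.0021 0; -0.0 -0.0 0.099 -0.0448 0.0212 -0.0021 0; -0.0 -0.0 0.1 -0.0425 0.0254 -0.0021 0; -0.0 -0.0 0.1 -0.0397 0.0296 -0.0021 0;
```

Call:
carry_out(moves="0 0 0.1 -0.036 -0.034 -0.002 0; 0 0 0.1 -0.039 -0.030 -0.002 0; 0 0 0.1 -0.042 -0.026 -0.002 0; 0 0 0.1 -0.044 -0.022 -0.002 0; 0 0 0.1 -0.046 -0.017 -0.002 0")

```text
time: 1.52
eef_pos: [0.3068, 0.3809, 0.2286]
orientation: [0.391, 0.92, 0.0, 0.0]
ft_force: [1.0, 0.9, 0.3]
grip_width: 1.004
gripper_force: 0.0
```

Call:
carry_out(moves="0 0 0.1 -0.048 -0.013 -0.002 0; 0 0 0.1 -0.049 -0.008 -0.002 0; 0 0 0.1 -0.049 -0.003 -0.002 0; 0 0 0.1 -0.049 0.002 -0.002 0; 0 0 0.1 -0.049 0.007 -0.002 0")

```text
time: 2.15
eef_pos: [0.4272, 0.1653, 0.2387]
orientation: [0.607, 0.795, 0.001, 0.0]
ft_force: [0.4, 0.8, -0.4]
grip_width: 1.001
gripper_force: 0.0
```

Call:
carry_out(moves="0 0 0.1 -0.048 0.012 -0.002 0; 0 0 0.1 -0.047 0.017 -0.002 0; 0 0 0.1 -0.045 0.021 -0.002 0; 0 0 0.1 -0.042 0.025 -0.002 0; 0 0 0.1 -0.040 0.030 -0.002 0")

```text
time: 2.78
eef_pos: [0.5487, -0.0508, 0.2486]
orientation: [0.784, 0.62, 0.0, 0.0]
ft_force: [0.0, 0.1, -0.2]
grip_width: 1.001
gripper_force: 0.0
```

Call:
carry_out(moves="0 0 0 0 0 0 0; 0 0 0 0 0 0 0")

```text
time: 3.02
eef_pos: [0.5477, -0.0492, 0.248]
orientation: [0.783, 0.621, -0.0, -0.0]
ft_force: [0.6, 0.3, 0.1]
grip_width: 1.002
gripper_force: 0.0
```

```bash
python3 - <<'E'
from h import *
st()
im=arm.capture("wrist"); cv2.imwrite("pics/w1.png",cv2.resize(im[:,:,::-1],(800,600)))
c=cam("wrist")
for t,z in(("rod_grip",.015),("rod_collar",.015),("rod_tip",.015),("bearing1_center",.056),("bearing2_center",.056),("bearing3_center",.056),("tray_axis",.056),("stand_seat",.084)):
    for d in arm.pinpoint("wrist",t)[:3]: print(t,d["pixel"],round(d["conf"],2),onz(c,d["pixel"],z))
E
```

```text
3.02 [ 0.5477 -0.0492  0.248 ] [0.2276 0.9738 0.0002] [0.6181 0.3456 0.0814] [-0.0379 -0.0187  0.0176] 1.0020531376976385 0.0 [-0.5061  0.2858  0.6386  1.7732 -0.186   1.144  -0.0389]
rod_collar [159.6, 80.8] 0.67 [0.4566 0.0699 0.015 ]
rod_collar [169.0, 168.2] 0.34 [ 0.4363 -0.03    0.015 ]
rod_tip [170.9, 168.0] 0.61 [ 0.4387 -0.0303  0.015 ]
bearing1_center [334.0, 159.2] 0.72 [ 0.629 -0.056  0.056]
bearing2_center [332.3, 179.7] 0.73 [ 0.6234 -0.0784  0.056 ]
bearing3_center [420.1, 222.8] 0.95 [ 0.7141 -0.1521  0.056 ]
bearing3_center [331.9, 197.7] 0.78 [ 0.6195 -0.099   0.056 ]
bearing3_center [416.3, 148.6] 0.63 [ 0.718  -0.0647  0.056 ]
stand_seat [241.1, 351.5] 0.86 [ 0.4758 -0.2563  0.084 ]
stand_seat [332.6, 158.9] 0.32 [ 0.6224 -0.0493  0.084 ]
```

View pics/w1.png

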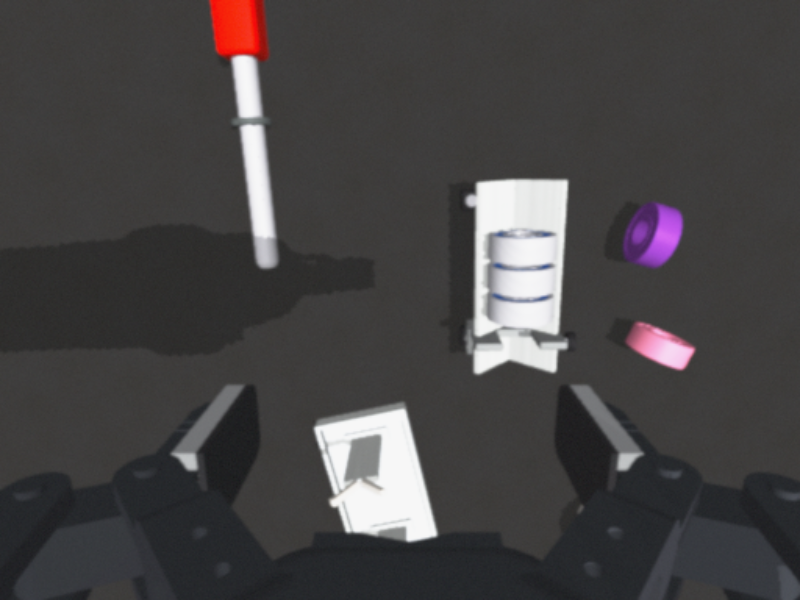

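Call:
carry_out(moves="0 0 0 -0.05 0.015 0 0; 0 0 0 -0.05 0.015 0 0; 0 0 0 -0.05 0.015 0 0; 0 0 0 0 0 0 0; 0 0 0 0 0 0 0")

```text
time: 4.1
eef_pos: [0.5575, -0.2055, 0.248]
orientation: [0.784, 0.621, 0.0, -0.0]
ft_force: [0.3, 0.5, -0.5]
grip_width: 0.998
gripper_force: 0.0
```

```bash
python3 - <<'E'
from h import *
st()
im=arm.capture("wrist"); cv2.imwrite("pics/w2.png",cv2.resize(im[:,:,::-1],(800,600))); np.save("w2.npy",im)
c=cam("wrist")
for t,z in(("rod_collar",.015),("rod_tip",.015),("bearing1_center",.056),("bearing2_center",.056),("bearing3_center",.056),("tray_axis",.056),("stand_seat",.084)):
    for d in arm.pinpoint("wrist",t)[:3]: print(t,d["pixel"],round(d["conf"],2),onz(c,d["pixel"],z))
E
```

```text
4.1 [ 0.5575 -0.2055  0.248 ] [0.2282 0.9736 0.0005] [ 0.2676  0.4514 -0.4943] [ 0.0049 -0.0101  0.0083] 0.9978573965881117 0.0 [-0.2295  0.3824  0.6797  1.6693 -0.2567  1.1815  0.2831]
rod_collar [295.4, 29.1] 0.6 [ 0.6292 -0.0685  0.015 ]
rod_tip [117.2, 33.5] 0.65 [ 0.4365 -0.0283  0.015 ]
bearing1_center [293.8, 3.1] 0.85 [ 0.6263 -0.053   0.056 ]
bearing2_center [295.5, 27.6] 0.56 [ 0.6237 -0.0744  0.056 ]
bearing3_center [295.3, 51.4] 0.9 [ 0.6193 -0.0955  0.056 ]
bearing3_center [393.6, 7.0] 0.78 [ 0.7199 -0.0781  0.056 ]
bearing3_center [117.1, 33.9] 0.24 [ 0.4507 -0.04    0.056 ]
stand_seat [194.7, 236.5] 0.86 [ 0.4735 -0.2551  0.084 ]
```

View pics/w2.png

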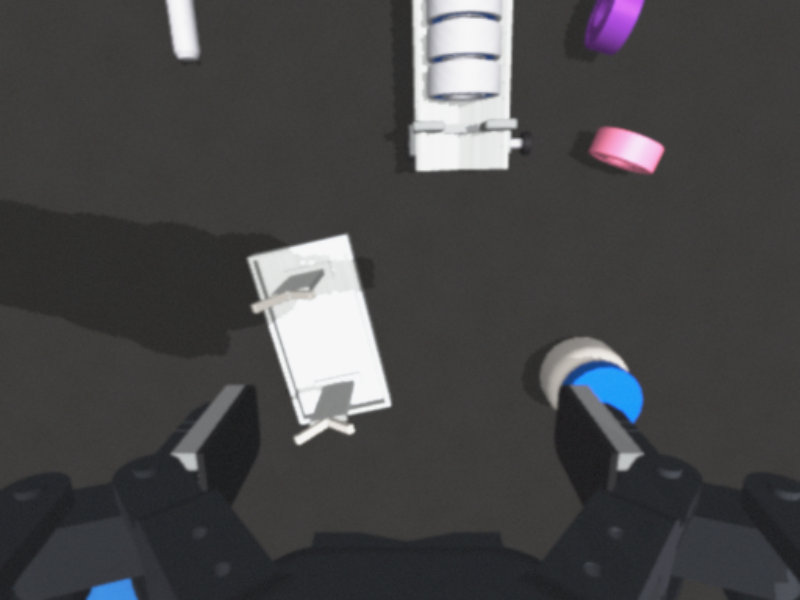

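```bash
python3 - <<'E'
from h import *
s=arm.state();c2=cam("wrist")
# w1 camera from recorded pose
c1=(c2[0],None,None);i=arm.camera_info("wrist");H=i["hand_eye"]
x=np.array([.2276,.9738,0]);x/=np.linalg.norm(x);z=np.array([0,0,-1.]);Rt=np.c_[x,np.cross(z,x),z]
c1=(c2[0],np.array([.5477,-.0492,.248])+Rt@H[:3,3],Rt@H[:3,:3])
k=.64
def f(c,p,z): return onz(c,(p[0]*k-.2,p[1]*k-.2),z)
def ang(a,b): d=b-a; return np.degrees(np.arctan2(d[1],d[0])),np.linalg.norm(d)
print("tray w1"); q=[f(c1,p,.051) for p in((477,182),(567,180),(474,374),(557,372))]; 
for v in q: print(v)
m0=(q[0]+q[1])/2;m1=(q[2]+q[3])/2;print(m0,m1,ang(m0,m1),ang(q[0],q[2]),ang(q[1],q[3]),ang(q[0],q[1]))
print("tray w2 far"); q=[f(c2,p,.051) for p in((415,171),(508,168))]; print(q,(q[0]+q[1])/2)
print("stop top w2",[f(c2,p,.068) for p in((413,131),(517,127))]); print("stop top w1",[f(c1,p,.068) for p in((473,349),(566,347))])
A=[f(c2,p,.09) for p in((253,308),(313,293))];B=[f(c2,p,.09) for p in((297,440),(352,430))]
a=sum(A)/2;b=sum(B)/2;print("stand",a,b,(a+b)/2,ang(a,b),ang(*A),ang(*B))
q=[f(c2,p,.01) for p in((248,257),(348,236),(390,406),(302,425))];print(sum(q)/4,ang(q[0],q[3]),ang(q[1],q[2]),ang(q[0],q[1]))
E
```

```text
tray w1
[ 0.6076 -0.0051  0.051 ]
[ 0.6679 -0.0177  0.051 ]
[ 0.5783 -0.1448  0.051 ]
[ 0.6404 -0.1576  0.051 ]
[ 0.6377 -0.0114  0.051 ] [ 0.6094 -0.1512  0.051 ] (np.float64(-101.48176453628426), np.float64(0.14263329562155538)) (np.float64(-101.82325572002524), np.float64(0.14276272892461522)) (np.float64(-101.13966519199094), np.float64(0.14250893822751903)) (np.float64(-11.874522207072472), np.float64(0.061672664493231395))
tray w2 far
[array([ 0.5778, -0.1442,  0.051 ]), array([ 0.64  , -0.1567,  0.051 ])] [ 0.6089 -0.1505  0.051 ]
stop top w2 [array([ 0.5818, -0.1196,  0.068 ]), array([ 0.6467, -0.1322,  0.068 ])]
stop top w1 [array([ 0.5806, -0.1176,  0.068 ]), array([ 0.6458, -0.1313,  0.068 ])]
stand [ 0.4753 -0.2035  0.09  ] [ 0.475  -0.3047  0.09  ] [ 0.4752 -0.2541  0.09  ] (np.float64(-90.14808596674858), np.float64(0.10115394525340889)) (np.float64(1.2210980632964434), np.float64(0.041084512423824514)) (np.float64(-1.6511676812214258), np.float64(0.03999680053750914))
[ 0.474  -0.2569  0.01  ] (np.float64(-90.11653318379993), np.float64(0.1537500964302613)) (np.float64(-90.96784448115257), np.float64(0.15153417611245118)) (np.float64(-1.2840174133829534), np.float64(0.08209941697697204))
```

Call:
carry_out(moves="0 0 0 0.047 -0.025 0.005 0; 0 0 0 0.047 -0.025 0.005 0; 0 0 0 0.047 -0.025 0.005 0; 0 0 0 0.047 -0.025 0.005 0; 0 0 0 0.047 -0.025 0.005 0")

```text
time: 5.12
eef_pos: [0.4888, 0.0533, 0.2234]
orientation: [0.783, 0.621, 0.0, 0.0]
ft_force: [0.6, 0.6, 0.2]
grip_width: 0.998
gripper_force: 0.0
```

Call:
carry_out(moves="0 0 0 0.047 -0.025 0.005 0; 0 0 0 0 0 0 0; 0 0 0 0 0 0 0")

```text
time: 5.5
eef_pos: [0.476, 0.1025, 0.2185]
orientation: [0.783, 0.621, 0.0, 0.0]
ft_force: [0.4, -1.0, -0.2]
grip_width: 1.001
gripper_force: 0.0
```

```bash
python3 - <<'E'
from h import *
st()
im=arm.capture("wrist"); c=cam("wrist"); v=im.astype(int)
for t,z in(("rod_grip",.015),("rod_collar",.015),("rod_tip",.015)):
    for d in arm.pinpoint("wrist",t)[:3]: print(t,d["pixel"],round(d["conf"],2),onz(c,d["pixel"],z))
red=((v[...,0]>90)&(v[...,1]<60)&(v[...,2]<60)).astype(np.uint8)
n,l,s,ce=cv2.connectedComponentsWithStats(red); k=1+s[1:,4].argmax(); print(s[k],ce[k])
ct=cv2.minAreaRect(np.argwhere(l==k)[:,::-1].astype(np.float32)); bx=cv2.boxPoints(ct); print(bx); print(np.array([onz(c,p,.03) for p in bx]))
white=(v.min(2)>100).astype(np.uint8); n,l,s,ce=cv2.connectedComponentsWithStats(white)
for k in range(1,n):
    if s[k,4]>150: 
        P=np.array([onz(c,p[::-1],.02) for p in np.argwhere(l==k)]); m=P.mean(0)[:2]; u=np.linalg.svd(P[:,:2]-m,full_matrices=False)[2][0]; print(s[k],m,np.degrees(np.arctan2(u[1],u[0])), np.ptp((P[:,:2]-m)@u))
cv2.imwrite("pics/w3.png",cv2.resize(im[:,:,::-1],(800,600)))
E
```

```text
5.5 [0.476  0.1025 0.2185] [ 0.2276  0.9737 -0.0001] [ 0.3732 -1.0113 -0.1913] [-0.0517 -0.0773 -0.0112] 1.0010365486761663 0.0 [-0.8003  0.1805  0.5639  1.9507 -0.1111  1.0403 -0.417 ]
rod_grip [247.8, 119.0] 0.94 [0.4755 0.1568 0.015 ]
rod_grip [426.0, 278.1] 0.47 [ 0.6479 -0.0848  0.015 ]
rod_collar [251.6, 196.9] 0.73 [0.4586 0.0695 0.015 ]
rod_tip [255.1, 274.9] 0.84 [ 0.4388 -0.0309  0.015 ]
rod_tip [251.0, 116.9] 0.27 [0.4794 0.1582 0.015 ]
[233  79  15  82 178] [236.1742 127.2191]
[[223.4669  80.6683]
 [233.      79.    ]
 [247.0212 159.1213]
 [237.4882 160.7896]]
[[0.4612 0.1999 0.03  ]
 [0.471  0.1992 0.03  ]
 [0.4652 0.1164 0.03  ]
 [0.4547 0.117  0.03  ]]
[     0      0    512    359 139475] [0.4903 0.1065] -16.218627597885085 0.6554131528770413
[485 253  16  15 178] [ 0.7275 -0.0746] -57.853641724685886 0.0218434396998645
[   9  322  103   62 3610] [ 0.1519 -0.0939] -178.45082234183573 0.13326154315420385
[ 408  328  104   56 3765] [ 0.6792 -0.2182] -26.87587411193258 0.13790125007941822
```

View pics/w3.png

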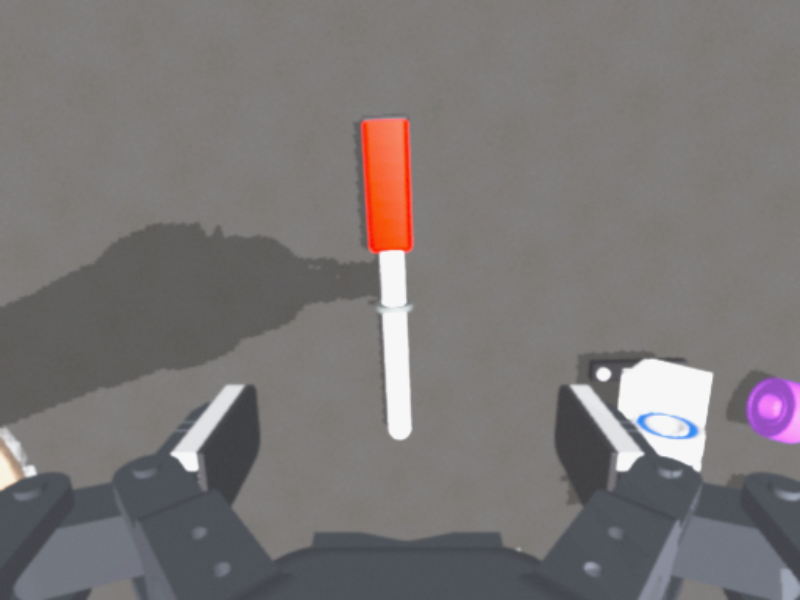

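```bash
python3 - <<'E'
from h import *
c=cam("wrist");k=.64
f=lambda p,z: onz(c,(p[0]*k-.2,p[1]*k-.2),z)
hb=f((385.5,119),.03);hf=f((391,250),.03);t=f((400,438),.015);n=f((391.5,255),.0235);sc=f((396,318),.0235);s2=f((400,415),.0235)
def ang(a,b): d=b-a; return np.degrees(np.arctan2(d[1],d[0])),np.linalg.norm(d)
print(hb,hf,(hb+hf)/2,t,ang(hb,hf),ang(n,s2),ang((hb+hf)/2,t))
# joint range check irrelevant; plan to above/handle
u=(t-hb)[:2];u/=np.linalg.norm(u);g=(hb+hf)[:2]/2;print(g,t[:2]-.195*u,np.degrees(np.arctan2(*u[::-1])))
E
```

```text
[0.4852 0.1986 0.03  ] [0.4683 0.1147 0.03  ] [0.4767 0.1567 0.03  ] [ 0.4378 -0.0385  0.015 ] (np.float64(-101.39126901913528), np.float64(0.08563836205703611)) (np.float64(-100.75210496800949), np.float64(0.12624179319176934)) (np.float64(-101.29108403320605), np.float64(0.199573941126474))
[0.4767 0.1567] [0.476  0.1527] -101.3088231983822
```

Call:
carry_out(moves="0 0 -0.033 0.025 -0.006 0.03 0; 0 0 0 0.025 -0.0055 0.04 0; 0 0 0 0 0 0.05 0; 0 0 0 0 0 0.04 0; 0 0 0 0 0 0.02 0")

```text
time: 6.32
eef_pos: [0.4745, 0.1527, 0.0362]
orientation: [0.774, 0.634, -0.001, -0.0]
ft_force: [0.5, -0.1, 0.2]
grip_width: 0.999
gripper_force: 0.0
```

Call:
carry_out(moves="0 0 0 0 0 0 0; 0 0 0 0 0 0 0")

```text
time: 6.58
eef_pos: [0.4761, 0.1538, 0.0391]
orientation: [0.774, 0.634, 0.001, 0.0]
ft_force: [0.3, -0.1, 0.3]
grip_width: 1.002
gripper_force: 0.0
```

```bash
python3 - <<'E'
from h import *
st(); print(delta([.4765,.1545,.025],yaw(np.radians(78.7))))
E
```

```text
6.58 [0.4761 0.1538 0.0391] [0.1969 0.9804 0.0005] [ 0.3291 -0.1005  0.2543] [-0.0373 -0.006   0.0195] 1.0023750338837567 0.0 [-0.7477  0.4704  0.4297  2.0846 -0.3183  0.6475 -0.3013]
(array([ 0.001 , -0.0005, -0.001 ]), array([0.0008, 0.0003, 0.0141]))
```

Call:
carry_out(moves="0 0 0 0.001 0 0.013 0; 0 0 0 0 0 0 0.6; 0 0 0 0 0 0 1; 0 0 0 0 0 0 1; 0 0 0 0 0 0 1")

```text
time: 7.2
eef_pos: [0.4755, 0.1552, 0.0255]
orientation: [0.773, 0.634, 0.0, 0.0]
ft_force: [0.3, 0.4, -0.8]
grip_width: 0.146
gripper_force: 0.0
```

Call:
carry_out(moves="0 0 0 0 0 0 1; 0 0 0 0 0 0 1")

```text
time: 7.45
eef_pos: [0.4754, 0.1552, 0.0253]
orientation: [0.773, 0.634, 0.0, -0.0]
ft_force: [-0.0, -0.1, 0.1]
grip_width: 0.003
gripper_force: 0.0
```

```bash
python3 - <<'E'
from h import *
st()
a=arm.capture("wrist");b=arm.capture("scene");t=arm.capture("top")
o=np.hstack([cv2.resize(a,(400,300)),cv2.resize(b[120:250,160:330],(392,300))])
o=np.vstack([o,np.hstack([cv2.resize(t[140:260,160:320],(400,300)),np.zeros((300,392,3),np.uint8)])])
cv2.imwrite("pics/m.png",o[:,:,::-1])
E
```

```text
7.45 [0.4754 0.1552 0.0253] [0.1957 0.9807 0.0001] [-0.0377 -0.0958  0.0544] [-0.0719 -0.0084 -0.0159] 0.003010338425447446 0.0 [-0.7373  0.4945  0.4141  2.0906 -0.3354  0.6192 -0.2886]
```

View pics/m.png

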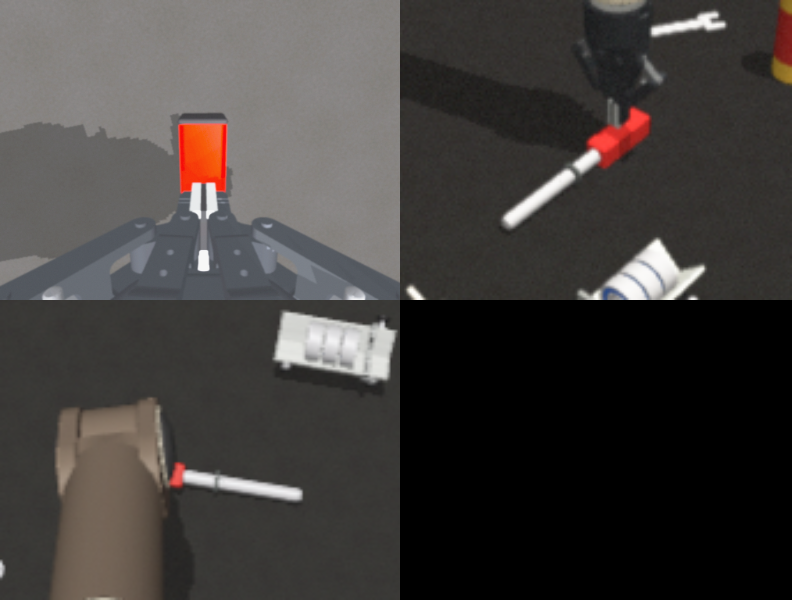

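```bash
python3 - <<'E'
from h import *
S=cam("scene");p=arm.state()["eef_pos"]
for z in(0,.015,.03,.04,.05,.06,.08): print(z,proj(S,[p[0],p[1],z]), (proj(S,[p[0],p[1],z])-[160,120])*[392/170,300/130]+[400,0])
b=arm.capture("scene")[150:200,225:285];cv2.imwrite("pics/z1.png",cv2.resize(b,(720,600),interpolation=2)[:,:,::-1])
E
```

```text
0 [[254.4527 182.9411]] [[617.7968 145.2487]]
0.015 [[254.4532 178.8459]] [[617.7979 135.7982]]
0.03 [[254.4537 174.6783]] [[617.7991 126.1806]]
0.04 [[254.454  171.8586]] [[617.7998 119.6738]]
0.05 [[254.4544 169.0054]] [[617.8006 113.0893]]
0.06 [[254.4547 166.1178]] [[617.8014 106.4258]]
0.08 [[254.4554 160.2375]] [[617.803   92.8558]]
```

View pics/z1.png

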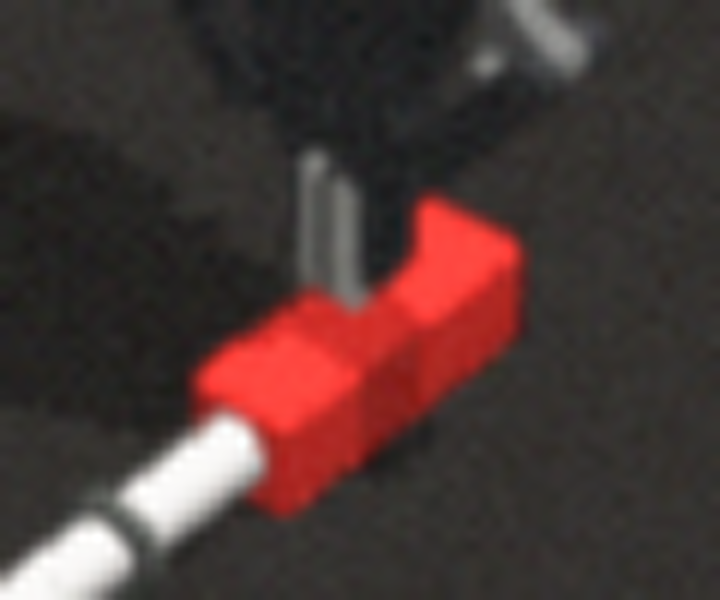

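Call:
carry_out(moves="0 0 0 0 0 0 0; 0 0 0 0 0 0 0; 0 0 0 0 0 0 0; 0 0 0 0 0 0 0; 0 0 0 0 0 0.005 0")

```text
time: 8.28
eef_pos: [0.4756, 0.1553, 0.0203]
orientation: [0.773, 0.634, 0.0, 0.0]
ft_force: [-0.5, 0.2, -0.1]
grip_width: 0.997
gripper_force: 0.0
```

Call:
carry_out(moves="0 0 0 0 0 0.004 0; 0 0 0 0 0 0 0")

```text
time: 8.52
eef_pos: [0.475, 0.155, 0.0158]
orientation: [0.773, 0.634, -0.0, -0.0]
ft_force: [-0.0, 0.9, -0.9]
grip_width: 1.003
gripper_force: 0.0
```

```bash
python3 - <<'E'
from h import *
st()
b=arm.capture("scene")[140:200,220:300];cv2.imwrite("pics/z2.png",cv2.resize(b,(800,600),interpolation=2)[:,:,::-1])
E
```

```text
8.53 [0.475  0.155  0.0158] [ 0.1957  0.9807 -0.0005] [-0.0199  0.9206 -0.8518] [ 0.0194  0.0252 -0.018 ] 1.0025107335304084 0.0 [-0.728   0.5112  0.403   2.0946 -0.3466  0.5998 -0.2791]
```

View pics/z2.png

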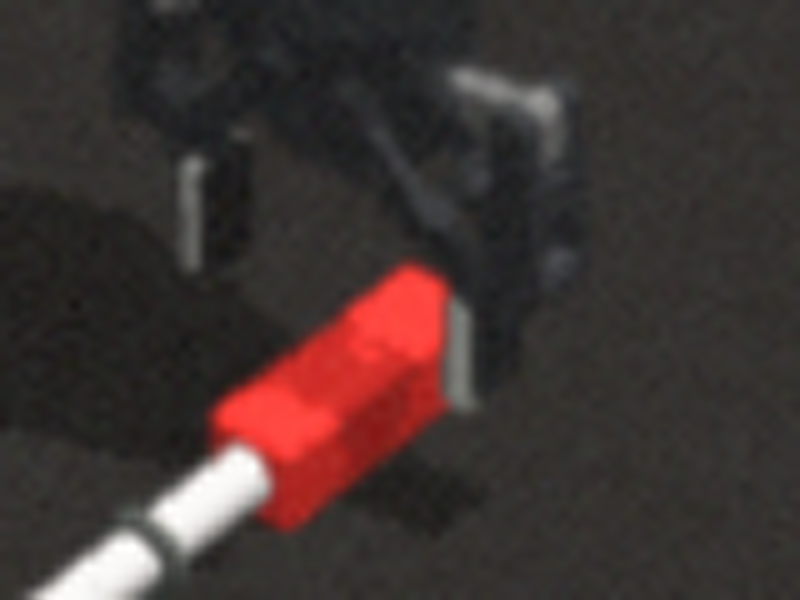

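```bash
python3 - <<'E'
from h import *
S=cam("scene");p=arm.state()["eef_pos"];r=R.from_quat(arm.state()["orientation"])
for y in(-.0425,-.05,.0425,.05):
  for z in(-.02,-.01,0,.01,.02): 
    X=p+r.apply([0,y,z]); print(y,z,X[2],(proj(S,X)-[220,140])*10)
E
```

```text
-0.0425 -0.02 0.03602139795762042 [[228.7861 270.1881]]
-0.0425 -0.01 0.02602139970469393 [[229.4303 298.0706]]
-0.0425 0 0.016021401451767437 [[230.0671 325.633 ]]
-0.0425 0.01 0.006021403198840949 [[230.6966 352.8808]]
-0.0425 0.02 -0.00397859505408554 [[231.319  379.8195]]
-0.05 -0.02 0.03602478591463224 [[208.9348 259.8692]]
-0.05 -0.01 0.026024787661705753 [[209.6911 287.7191]]
-0.05 0 0.016024789408779265 [[210.4388 315.2504]]
-0.05 0.01 0.006024791155852777 [[211.1779 342.4684]]
-0.05 0.02 -0.003975207097073712 [[211.9087 369.3786]]
0.0425 -0.02 0.035983001111486376 [[463.3657 392.1239]]
0.0425 -0.01 0.025983002858559884 [[462.6281 420.3616]]
0.0425 0 0.015983004605633396 [[461.8993 448.2627]]
0.0425 0.01 0.005983006352706906 [[461.1791 475.833 ]]
0.0425 0.02 -0.004016991900219584 [[460.4674 503.0784]]
0.05 -0.02 0.035979613154474545 [[484.9501 403.3436]]
0.05 -0.01 0.025979614901548057 [[484.08   431.6112]]
0.05 0 0.015979616648621568 [[483.2203 459.5406]]
0.05 0.01 0.00597961839569508 [[482.3709 487.1379]]
0.05 0.02 -0.004020379857231408 [[481.5315 514.4088]]
```

Call:
carry_out(moves="0 0 0 0 0 0.005 0; 0 0 0 0 0 0.005 0; 0 0 0 0 0 0.003 0; 0 0 0 0 0 0 0.3; 0 0 0 0 0 0 0.5")

```text
time: 9.2
eef_pos: [0.4754, 0.1551, 0.0033]
orientation: [0.773, 0.634, -0.0, 0.0]
ft_force: [0.0, -0.5, 0.6]
grip_width: 0.607
gripper_force: 0.0
```

Call:
carry_out(moves="0 0 0 0 0 0 1; 0 0 0 0 0 0 1; 0 0 0 0 0 0 1")

```text
time: 9.57
eef_pos: [0.4757, 0.1553, 0.0037]
orientation: [0.773, 0.634, 0.0, 0.0]
ft_force: [0.2, -0.9, 5.5]
grip_width: 0.332
gripper_force: 59.8
```

Call:
carry_out(moves="0 0 0 0 0 -0.01 1; 0 0 0 0 0 -0.031 1; 0 0 0 0.015 0.03 0 1; 0 0 0 0.018 0.054 0 1; 0 0 0 0.018 0.054 0 1")

```text
time: 10.2
eef_pos: [0.6219, 0.1789, 0.0449]
orientation: [0.773, 0.634, 0.0, -0.0]
ft_force: [0.3, -0.0, -2.6]
grip_width: 0.334
gripper_force: 59.8
```

Call:
carry_out(moves="0 0 0 0.018 0.054 0 1; 0 0 0 0 0 0 1; 0 0 0 0 0 0 1")

```text
time: 10.58
eef_pos: [0.6761, 0.1848, 0.0436]
orientation: [0.773, 0.634, -0.001, -0.0]
ft_force: [-1.2, 0.2, -2.5]
grip_width: 0.333
gripper_force: 60.2
```

```bash
python3 - <<'E'
from h import *
st()
im=arm.capture("wrist");np.save("w4.npy",im); b=arm.capture("scene");np.save("s4.npy",b)
c=cam("wrist");S=cam("scene");s=arm.state();r=R.from_quat(s["orientation"])
def tl(X): return r.inv().apply(X-s["eef_pos"])
for t in("rod_grip","rod_collar","rod_tip"):
    W=[d for d in arm.pinpoint("wrist",t)[:1]];Q=[d for d in arm.pinpoint("scene",t)[:1]]
    for d in W:print(t,"w",d["pixel"],round(d["conf"],2),onz(c,d["pixel"],.056),tl(onz(c,d["pixel"],.056)))
    for d in Q:print(t,"s",d["pixel"],round(d["conf"],2),onz(S,d["pixel"],.056),tl(onz(S,d["pixel"],.056)))
    if W and Q:
        f=lambda X:np.r_[proj(c,X)[0]-W[0]["pixel"],proj(S,X)[0]-Q[0]["pixel"]]
        o=least_squares(f,[.65,.1,.05]);print(" tri",o.x,o.cost,tl(o.x))
for t in("bearing1_center","bearing2_center","bearing3_center"):
    for d in arm.pinpoint("wrist",t)[:2]:print(t,d["pixel"],round(d["conf"],2),onz(c,d["pixel"],.056))
h=cv2.hconcat([cv2.resize(im,(400,300)),cv2.resize(b[130:280,190:390],(400,300))]);
cr=im[150:384,130:390];cv2.imwrite("pics/last.png",cv2.vconcat([h,cv2.resize(b[130:280,190:390],(800,300))])[:,:,::-1])
E
```

```text
10.57 [0.6761 0.1848 0.0436] [ 0.1961  0.9806 -0.0013] [-1.24    0.2287 -2.5471] [0.0985 0.0726 0.0106] 0.33299793167214015 60.21244168281555 [-0.6042  0.7422  0.4225  1.5603 -0.3559  0.9185 -0.259 ]
rod_grip w [261.2, 242.6] 0.69 [0.6772 0.1896 0.056 ] [ 0.0046  0.0005 -0.0118]
rod_grip s [326.3, 183.8] 0.56 [0.6736 0.1828 0.056 ] [-0.0028 -0.0017 -0.0118]
 tri [0.6767 0.1876 0.0517] 1.489432545559717 [ 0.0025  0.0004 -0.0075]
rod_collar s [307.3, 204.4] 0.61 [0.6609 0.0861 0.056 ] [-0.1001  0.0048 -0.0118]
rod_tip s [282.7, 224.6] 0.82 [ 0.6376 -0.0051  0.056 ] [-0.1941 -0.0002 -0.0117]
```

```bash
cat > chk.py <<'E'
from h import *
from scipy.ndimage import map_coordinates
def shaft(b,S,s,xs,off=(0,0,-.0113),half=9):
    g=b.astype(float).min(2); r=R.from_quat(s["orientation"])
    for x in xs:
        A=s["eef_pos"]+r.apply([off[0]-x,off[1],off[2]]);B=s["eef_pos"]+r.apply([off[0]-x-.005,off[1],off[2]])
        p,q=proj(S,A)[0],proj(S,B)[0];u=(q-p)/np.linalg.norm(q-p);n=np.array([-u[1],u[0]])
        if n[1]<0:n=-n
        t=np.arange(-half,half+.01,.25);P=p+t[:,None]*n;v=map_coordinates(g,[P[:,1],P[:,0]],order=1)
        m=v>(v.max()+np.percentile(v,15))/2; i=np.flatnonzero(m)
        print(x,p.round(1),"n",n.round(2),"edges",t[i[0]],t[i[-1]],"mid",(t[i[0]]+t[i[-1]])/2,"max",v.max())
E
python3 - <<'E'
from chk import *
s=arm.state();S=cam("scene");b=np.load("s4.npy");shaft(b,S,s,(.06,.07,.1,.12,.14,.16,.18))
r=R.from_quat(s["orientation"]);T=cam("top");t=arm.capture("top");print("top");shaft(t,T,s,(.06,.1,.12,.14,.16,.18),half=6)
for n,c in(("s",S),("t",T)):
  P=proj(c,s["eef_pos"]+r.apply([[-.14,0,-.0113],[-.14,.001,-.0113],[-.14,0,-.0123]]));print(n,P[1]-P[0],P[2]-P[0],"per mm tool y, per mm up")
v=np.load("w4.npy").astype(int);c=cam("wrist")
red=(v[...,0]>90)&(v[...,1]<70)&(v[...,2]<70)
for row in range(100,260,15):
    i=np.flatnonzero(red[row,150:370])+150
    if len(i)>20:
        a=[r.inv().apply(onz(c,(q,row),s["eef_pos"][2]+.0113+.015)-s["eef_pos"]) for q in(i[0]-.5,i[-1]+.5)];print(row,i[0],i[-1],a[0],a[1][1],(a[0][1]+a[1][1])/2)
E
```

```text
0.06 [315.2 195.5] n [0.68 0.74] edges -3.25 3.0 mid -0.125 max 247.78702925010904
0.07 [313.  197.5] n [0.68 0.74] edges -3.25 3.0 mid -0.125 max 247.34218840533714
0.1 [306.2 203.7] n [0.68 0.74] edges -3.5 3.0 mid -0.25 max 247.50888754311933
0.12 [301.6 208. ] n [0.68 0.74] edges -3.25 3.0 mid -0.125 max 247.97788615333474
0.14 [296.8 212.4] n [0.68 0.74] edges -3.25 3.25 mid 0.0 max 248.32989727957684
0.16 [291.9 216.9] n [0.68 0.74] edges -3.25 3.25 mid 0.0 max 247.3171532752058
0.18 [286.9 221.6] n [0.68 0.74] edges -3.25 3.25 mid 0.0 max 248.38110682112276
top
0.06 [225.7 146.4] n [-0.16  0.99] edges -3.0 1.5 mid -0.75 max 237.34023579853007
0.1 [238.3 148.4] n [-0.16  0.99] edges -3.0 1.75 mid -0.625 max 235.43478681930338
0.12 [244.6 149.5] n [-0.16  0.99] edges -3.0 1.75 mid -0.625 max 233.26803644940367
0.14 [251.  150.5] n [-0.16  0.99] edges -3.0 1.75 mid -0.625 max 234.556850134304
0.16 [257.3 151.6] n [-0.16  0.99] edges -3.0 1.5 mid -0.75 max 234.9307274220625
0.18 [263.6 152.6] n [-0.16  0.99] edges -3.0 1.5 mid -0.75 max 236.4962118635822
s [0.3417 0.1865] [ 0.029  -0.2999] per mm tool y, per mm up
t [ 0.0536 -0.3133] [-0.007  -0.0538] per mm tool y, per mm up
175 225 294 [ 0.0416 -0.0147 -0.0263] 0.014234133668723089 -0.0002521119820470029
190 226 294 [ 0.0351 -0.0145 -0.0263] 0.014428324399402732 -4.1582601166142985e-05
205 226 293 [ 0.0285 -0.0147 -0.0263] 0.014202599326256126 -0.00025044804702765034
220 227 293 [ 0.0218 -0.0145 -0.0263] 0.014401682992771433 -3.4122363501290845e-05
235 228 292 [ 0.0148 -0.0142 -0.0263] 0.014169311384030756 -3.027679835268266e-05
250 227 293 [ 0.0076 -0.0149 -0.0263] 0.014816692544618305 -2.615822383420039e-05
```

Call:
carry_out(moves="0 0 0.003 0 0.0013 -0.001 1; 0 0 0 -0.01 0 0 1; 0 0 0 -0.01 0 0 1; 0 0 0 -0.005 0 0 1; 0 0 0 0 0 0 1")

```text
time: 11.8
eef_pos: [0.6735, 0.1595, 0.0454]
orientation: [0.775, 0.632, -0.0, 0.0]
ft_force: [0.5, 1.1, -2.5]
grip_width: 0.334
gripper_force: 60.2
```

```bash
cat > fit.py <<'E'
from h import *
def tray():
    s=arm.state();u=np.array([np.cos(np.radians(-101.48)),np.sin(np.radians(-101.48))]);o=np.array([.6377,-.0114])+.055*u
    r=R.from_quat(s["orientation"]);tip=s["eef_pos"]+r.apply([-.195,0,-.0113]);g=s["eef_pos"]+r.apply([0,0,-.0113])
    n=np.array([-u[1],u[0]]);f=s["ft_force"]
    for q in(g,tip): print("tray x %.1f lat %.1f z %.1f mm"%((q[:2]-o)@u*1e3,(q[:2]-o)@n*1e3,q[2]*1e3))
    print("F along %.1f lat %.1f z %.1f"%(f[:2]@u,f[:2]@n,f[2]),"M",s["wrist_torque"],"t",s["time"])
E
python3 - <<'E'
from fit import *
tray()
b=arm.capture("scene");np.save("s5.npy",b);im=b[195:275,215:315]
cv2.imwrite("pics/last.png",cv2.resize(im,(750,600),interpolation=2)[:,:,::-1])
E
```

```text
tray x -229.6 lat 1.1 z 56.7 mm
tray x -34.6 lat 0.9 z 56.7 mm
F along -1.2 lat 0.3 z -2.5 M [ 0.0948 -0.0397  0.0132] t 11.8
```

View pics/last.png

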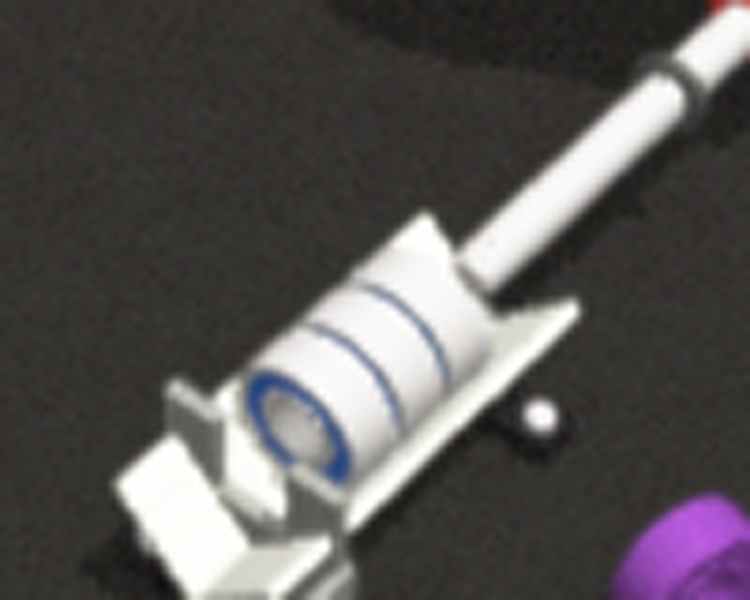

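```bash
python3 - <<'E'
from chk import *
from fit import tray
b=np.load("s5.npy").astype(int);S=cam("scene");s=arm.state()
shaft(b,S,s,(.1,.13,.16,.18))
blue=(b[...,2]-b[...,0]>35)
blue[:, :240]=0;blue[:240]=0;blue[:,268:]=0;blue[263:]=0
for row in range(240,263): print(row,''.join('#' if blue[row,c] else ('.' if b[row,c].min()>150 else ' ') for c in range(240,275)), b[row,244:266,2]-b[row,244:266,0])
r=R.from_quat(s["orientation"])
# predicted ring circles for a bearing face at tray x=41 centred on rod axis
ax=s["eef_pos"]+r.apply([-(.2296+.041),0,-.0113])
th=np.linspace(0,2*np.pi,72)
for rad in(.0235,.0185,.010): 
    P=proj(S,ax+r.apply(np.c_[0*th,rad*np.cos(th),rad*np.sin(th)])); print(rad,P.min(0),P.max(0),proj(S,ax))
E
```

```text
0.1 [300.7 209.1] n [0.68 0.74] edges -3.0 3.5 mid 0.25 max 247.54056128573234
0.13 [293.4 215.8] n [0.68 0.74] edges -3.0 3.5 mid 0.25 max 247.38910793035515
0.16 [285.9 222.7] n [0.68 0.74] edges -3.0 3.75 mid 0.375 max 248.290560745162
0.18 [280.7 227.4] n [0.68 0.74] edges -3.0 3.75 mid 0.375 max 246.96321860562648
240             ........  .......... .. [-3 -4 -9 -7 -6 -4 -5 -5 -7 -6 -4 -3 -3 -2 -2 19 29 22  1 -2 -2 -2]
241            ........... .......... . [-6 -7 -8 -6 -8 -6 -4 -6 -5 -4 -3 -3 -3 -3 -3 -2  6 27 26 -1 -2 -3]
242           ............. ......... . [-6 -6 -7 -5 -5 -5 -7 -4 -5 -4 -5 -3 -3 -3 -2 -2 -1 -1 21 26  0 -3]
243          ............... .........  [-3 -6 -7 -3 -5 -5 -4 -4 -4 -4 -3 -2 -3 -2 -2 -1 -1 -1 -1 23 26 -2]
244             ............. ........  [-7 -6 -6 -2  3 12 24 10  2 -1 -3 -2 -2 -1 -2 -2 -2 -2 -2 -2 22 27]
245          #### ........... ........  [-6 -6 -7 -1 28 71 79 71 50 21  2 -2 -2 -1 -2 -2 -2 -2 -2 -3 -2 35]
246      .. #######........... .......  [ -9 -13 -11  -1  58  91  76  56  61  63  44   3  -1  -2  -2  -2  -1  -2
  -2  -2  -1  23]

[... 1485 characters left out ...]
..  ........  ....    ......       [ -8  -8  -7  -4  -3  -2  -3  -8 -10  -4  -4  -8  -9  -7  -3  23  26   2
  -5  -8  -9  -6]
260 .............    ...........        [ -8  -9  -9  -6  -4  -3  -3  -3  -8  -5   0  -4  -4  -7  -5  -4  -4  -7
 -11  -9  -6  -3]
261 .............     .........         [-7 -9 -8 -7 -9 -6 -4 -2 -4 -8 -2 -3 -2 -5 -6 -9 -6 -9 -8 -6 -2 -6]
262 .....  ......        ....           [-12  -6  -7  -6  -8  -7  -5  -6  -4  -7  -4  -2  -2  -3  -4  -4  -7  -9
  -5  -3  -5  -8]
0.0235 [247.2174 241.5841] [263.7936 259.424 ] [[255.3911 250.5571]]
0.0185 [248.939  243.5024] [261.9864 257.545 ] [[255.3911 250.5571]]
0.01 [251.8874 246.7522] [258.9384 254.3413] [[255.3911 250.5571]]
```

Call:
carry_out(moves="0 0 0 -0.005 -0.0005 0.0005 1; 0 0 0 -0.005 0 0 1; 0 0 0 -0.004 0 0 1; 0 0 0 -0.004 0 0 1")

```text
time: 12.35
eef_pos: [0.6693, 0.1426, 0.0448]
orientation: [0.774, 0.633, -0.0, -0.0]
ft_force: [0.4, -0.1, -2.4]
grip_width: 0.329
gripper_force: 60.2
```

```bash
cat > b3.py <<'E'
from fit import *
tray()
b=arm.capture("scene").astype(int);d=b[...,2]-b[...,0];w=np.clip(d,0,60)*(d>20);w[:238]=0;w[264:]=0;w[:,:236]=0;w[:,270:]=0
# face ring of b3: left/top extents
ys,xs=np.nonzero(d[238:264,236:270]>45);print("blue n",len(xs),"left",xs.min()+236,"cen",xs.mean()+236,ys.mean()+238)
E
python3 b3.py
```

```text
tray x -212.2 lat 0.4 z 56.1 mm
tray x -17.2 lat 0.4 z 56.1 mm
F along 0.0 lat 0.4 z -2.4 M [ 0.1534 -0.048   0.0424] t 12.35
blue n 39 left 248 cen 253.69230769230768 250.46153846153845
```

Call:
carry_out(moves="0 0 0 -0.005 0 0 1; 0 0 0 -0.005 0 0 1; 0 0 0 -0.004 0 0 1")

```text
time: 12.78
eef_pos: [0.6666, 0.1287, 0.0448]
orientation: [0.774, 0.633, -0.0, 0.0]
ft_force: [0.2, -0.2, -2.3]
grip_width: 0.334
gripper_force: 60.2
```

```bash
python3 b3.py
```

```text
tray x -198.1 lat 0.4 z 56.1 mm
tray x -3.1 lat 0.4 z 56.1 mm
F along 0.2 lat 0.2 z -2.3 M [0.0435 0.0067 0.0098] t 12.775
blue n 37 left 248 cen 253.51351351351352 250.13513513513513
```

Call:
carry_out(moves="0 0 0 -0.004 0 0 1; 0 0 0 -0.004 0 0 1; 0 0 0 -0.004 0 0 1")

```text
time: 13.2
eef_pos: [0.6642, 0.1172, 0.0448]
orientation: [0.774, 0.633, 0.0, 0.0]
ft_force: [0.1, 0.2, -2.7]
grip_width: 0.334
gripper_force: 60.2
```

```bash
python3 b3.py
```

```text
tray x -186.3 lat 0.4 z 56.1 mm
tray x 8.7 lat 0.4 z 56.1 mm
F along -0.3 lat 0.1 z -2.7 M [ 0.119  -0.0074  0.0481] t 13.2
blue n 38 left 248 cen 253.71052631578948 250.31578947368422
```

Call:
carry_out(moves="0 0 0 -0.004 0 0 1; 0 0 0 -0.004 0 0 1; 0 0 0 -0.004 0 0 1; 0 0 0 -0.004 0 0 1")

```text
time: 13.75
eef_pos: [0.661, 0.1015, 0.0448]
orientation: [0.774, 0.633, 0.0, 0.0]
ft_force: [-0.0, -0.6, -2.6]
grip_width: 0.332
gripper_force: 60.2
```

Call:
carry_out(moves="0 0 0 -0.004 0 0 1; 0 0 0 -0.004 0 0 1; 0 0 0 -0.004 0 0 1; 0 0 0 -0.004 0 0 1")

```text
time: 14.25
eef_pos: [0.6578, 0.0858, 0.0448]
orientation: [0.774, 0.633, 0.0, -0.0]
ft_force: [-0.4, 0.4, -2.5]
grip_width: 0.335
gripper_force: 60.2
```

```bash
python3 b3.py
```

```text
tray x -154.3 lat 0.4 z 56.1 mm
tray x 40.7 lat 0.4 z 56.1 mm
F along -0.3 lat -0.5 z -2.5 M [0.0617 0.0022 0.0347] t 14.25
blue n 37 left 248 cen 253.51351351351352 250.13513513513513
```

Call:
carry_out(moves="0 0 0 -0.007 0 0 1; 0 0 0 -0.007 0 0 1; 0 0 0 -0.007 0 0 1; 0 0 0 -0.007 0 0 1; 0 0 0 -0.005 0 0 1")

```text
time: 14.92
eef_pos: [0.6512, 0.0531, 0.0448]
orientation: [0.774, 0.633, -0.0, 0.0]
ft_force: [0.2, -0.5, -2.1]
grip_width: 0.334
gripper_force: 60.2
```

```bash
python3 b3.py
```

```text
tray x -120.9 lat 0.4 z 56.1 mm
tray x 74.1 lat 0.4 z 56.1 mm
F along 0.5 lat 0.3 z -2.1 M [ 0.0772 -0.0354 -0.0234] t 14.925
blue n 34 left 248 cen 254.08823529411765 249.97058823529412
```

Call:
carry_out(moves="0 0 0 -0.004 0 0 1; 0 0 0 -0.004 0 0 1; 0 0 0 -0.004 0 0 1")

```text
time: 15.35
eef_pos: [0.6489, 0.0419, 0.0448]
orientation: [0.774, 0.633, 0.0, -0.0]
ft_force: [-0.5, 0.4, -1.6]
grip_width: 0.334
gripper_force: 60.2
```

Call:
carry_out(moves="0 0 0 -0.003 0 0 1; 0 0 0 -0.003 0 0 1; 0 0 0 -0.003 0 0 1")

```text
time: 15.72
eef_pos: [0.6472, 0.0338, 0.0449]
orientation: [0.774, 0.633, 0.0, -0.0]
ft_force: [-0.2, 3.0, -1.9]
grip_width: 0.334
gripper_force: 60.3
```

```bash
python3 b3.py
```

```text
tray x -101.2 lat 0.3 z 56.2 mm
tray x 93.8 lat 0.5 z 56.0 mm
F along -2.9 lat -0.8 z -1.9 M [ 0.5509 -0.0946 -0.0928] t 15.725
blue n 33 left 248 cen 253.87878787878788 249.75757575757575
```

Call:
carry_out(moves="0 0 0 -0.002 0 0 1; 0 0 0 -0.002 0 0 1; 0 0 0 -0.002 0 0 1")

```text
time: 16.15
eef_pos: [0.646, 0.0276, 0.0448]
orientation: [0.774, 0.633, 0.0, -0.0]
ft_force: [0.8, 4.3, -2.0]
grip_width: 0.335
gripper_force: 60.3
```

```bash
python3 b3.py
```

```text
tray x -94.9 lat 0.4 z 56.1 mm
tray x 100.1 lat 0.5 z 56.0 mm
F along -4.4 lat -0.1 z -2.0 M [ 0.7076 -0.0519 -0.0516] t 16.15
blue n 27 left 247 cen 252.2962962962963 250.2962962962963
```

Call:
carry_out(moves="0 0 0 -0.002 0 0 1; 0 0 0 -0.0015 0 0 1")

```text
time: 16.45
eef_pos: [0.6452, 0.0238, 0.0448]
orientation: [0.774, 0.633, -0.0, -0.0]
ft_force: [-0.1, 2.8, -0.7]
grip_width: 0.332
gripper_force: 60.3
```

Call:
carry_out(moves="0 0 0 -0.0015 0 0 1; 0 0 0 -0.001 0 0 1")

```text
time: 16.7
eef_pos: [0.6447, 0.0213, 0.0448]
orientation: [0.774, 0.633, -0.0, -0.0]
ft_force: [0.6, 3.5, -2.0]
grip_width: 0.329
gripper_force: 60.3
```

Call:
carry_out(moves="0 0 0 -0.0015 0 0 1; 0 0 0 -0.001 0 0 1")

```text
time: 16.95
eef_pos: [0.6442, 0.0188, 0.0448]
orientation: [0.774, 0.633, -0.0, -0.0]
ft_force: [0.6, 3.1, -1.8]
grip_width: 0.332
gripper_force: 60.3
```

Call:
carry_out(moves="0 0 0 -0.001 0 0 1; 0 0 0 -0.001 0 0 1")

```text
time: 17.2
eef_pos: [0.6439, 0.0175, 0.0448]
orientation: [0.774, 0.633, 0.0, -0.0]
ft_force: [0.1, 5.8, -0.9]
grip_width: 0.328
gripper_force: 60.3
```

Call:
carry_out(moves="0 0 0 -0.0005 0 0 1")

```text
time: 17.32
eef_pos: [0.6439, 0.0175, 0.0449]
orientation: [0.774, 0.633, 0.0, -0.0]
ft_force: [0.2, 6.2, -1.4]
grip_width: 0.336
gripper_force: 60.3
```

Call:
carry_out(moves="0 0 0 0 0 0 1")

```text
time: 17.45
eef_pos: [0.6439, 0.0175, 0.0449]
orientation: [0.774, 0.633, 0.0, -0.0]
ft_force: [0.2, 5.5, -1.3]
grip_width: 0.336
gripper_force: 60.3
```

```bash
python3 b3.py
```

```text
tray x -84.6 lat 0.4 z 56.2 mm
tray x 110.4 lat 0.5 z 55.9 mm
F along -5.4 lat -0.9 z -1.3 M [ 1.3034 -0.0816 -0.114 ] t 17.45
blue n 13 left 245 cen 249.23076923076923 251.84615384615384
```

Call:
carry_out(moves="0 0 0 -0.001 0 0 1")

```text
time: 17.62
eef_pos: [0.6439, 0.0175, 0.0449]
orientation: [0.774, 0.633, 0.001, -0.001]
ft_force: [1.3, 8.2, -0.5]
grip_width: 0.334
gripper_force: 60.3
```

Call:
carry_out(moves="0 0 0 -0.001 0 0 1")

```text
time: 17.75
eef_pos: [0.6439, 0.0175, 0.045]
orientation: [0.774, 0.634, 0.001, -0.001]
ft_force: [1.6, 10.8, -1.1]
grip_width: 0.329
gripper_force: 60.3
```

Call:
carry_out(moves="0 0 0 0.004 0 0 1; 0 0 0 0 0 -0.002 1; 0 -0.01 0 0 0 -0.003 1; 0 -0.01 0 0 0 -0.004 1; 0 -0.01 0 0 0 -0.004 1")

```text
time: 18.38
eef_pos: [0.644, 0.0183, 0.0578]
orientation: [0.774, 0.633, -0.012, 0.01]
ft_force: [-0.5, -0.2, -6.6]
grip_width: 0.331
gripper_force: 59.8
```

```bash
python3 - <<'E'
from chk import *
from fit import tray
tray();st();s=arm.state();b=arm.capture("scene");shaft(b,cam("scene"),s,(.06,.07,.08,.16,.17,.18))
E
```

```text
tray x -85.7 lat 0.2 z 69.1 mm
tray x 109.2 lat 0.3 z 75.2 mm
F along 0.3 lat -0.5 z -6.6 M [ 0.5911 -0.1073 -0.0127] t 18.375
18.38 [0.644  0.0183 0.0578] [ 0.1988  0.9795 -0.0311] [-0.5441 -0.2443 -6.5964] [ 0.5911 -0.1073 -0.0127] 0.3310248730674761 59.761319160461426 [-0.4275  0.6489  0.4496  1.707  -0.3112  0.8682 -0.0537]
0.06 [274.1 228.9] n [0.66 0.75] edges -6.0 3.5 mid -1.25 max 247.5933770682363
0.07 [271.3 231.3] n [0.66 0.75] edges -6.0 2.75 mid -1.625 max 251.57598731798714
0.08 [268.5 233.8] n [0.66 0.75] edges -5.75 9.0 mid 1.625 max 248.1341033827344
0.16 [244.7 254.5] n [0.66 0.75] edges -2.25 9.0 mid 3.375 max 247.95343673509333
0.17 [241.6 257.2] n [0.66 0.75] edges -5.5 4.5 mid -0.5 max 248.8983429974409
0.18 [238.4 260. ] n [0.66 0.75] edges -6.0 9.0 mid 1.5 max 250.52613443182884
```

Call:
carry_out(moves="0 -0.005 0 0 0 -0.007 1; 0 -0.005 0 0 0 -0.01 1; 0 -0.005 0 0 0 -0.013 1; 0 -0.005 0 0 0 -0.015 1; 0 0 0 0 0 -0.012 1")

```text
time: 19.05
eef_pos: [0.6451, 0.0211, 0.1162]
orientation: [0.774, 0.633, -0.019, 0.016]
ft_force: [0.1, 0.5, -5.8]
grip_width: 0.325
gripper_force: 59.7
```

```bash
python3 - <<'E'
from fit import *
tray(); plan([.4756,-.140,.118],yaw(np.radians(89.7))*R.from_rotvec([0,-.05,0]),10,1)
E
```

```text
tray x -88.9 lat 0.7 z 127.5 mm
tray x 105.8 lat 0.8 z 137.2 mm
F along -0.5 lat 0.0 z -5.8 M [ 0.5984 -0.1035 -0.0264] t 19.05
-0.001 -0.0 -0.019 -0.0191 -0.0134 0.0008 1; -0.001 -0.0 -0.02 -0.0189 -0.0138 0.0007 1; -0.001 -0.0 -0.019 -0.0186 -0.0141 0.0007 1; -0.0 -0.0 -0.02 -0.0184 -0.0145 0.0007 1; -0.001 -0.0 -0.019 -0.018 -0.0149 0.0008 1;
-0.001 -0.0 -0.02 -0.0178 -0.0152 0.0007 1; -0.001 -0.0 -0.019 -0.0174 -0.0156 0.0006 1; -0.001 -0.0 -0.019 -0.0172 -0.0158 0.0007 1; -0.001 -0.0 -0.02 -0.0168 -0.0163 0.0007 1; -0.001 -0.0 -0.019 -0.0165 -0.0165 0.0006 1;
```

Call:
carry_out(moves="0 0 -0.01 -0.0095 -0.0065 0.0004 1; 0 0 -0.02 -0.019 -0.0136 0.0008 1; 0 0 -0.02 -0.019 -0.0138 0.0007 1; -0.001 0 -0.02 -0.0186 -0.0141 0.0007 1; -0.001 0 -0.02 -0.0184 -0.0145 0.0007 1")

```text
time: 19.68
eef_pos: [0.5674, -0.0537, 0.1154]
orientation: [0.745, 0.667, -0.02, 0.015]
ft_force: [0.5, -0.8, -5.8]
grip_width: 0.333
gripper_force: 59.7
```

Call:
carry_out(moves="-0.001 0 -0.02 -0.018 -0.0149 0.0008 1; -0.001 0 -0.02 -0.0178 -0.0152 0.0007 1; -0.001 0 -0.02 -0.0174 -0.0156 0.0006 1; -0.001 0 -0.018 -0.0155 -0.0145 0.0006 1; 0 0 -0.013 -0.011 -0.011 0.0004 1")

```text
time: 20.3
eef_pos: [0.4904, -0.1279, 0.1166]
orientation: [0.714, 0.7, -0.019, 0.016]
ft_force: [0.2, 0.8, -5.5]
grip_width: 0.332
gripper_force: 59.7
```

Call:
carry_out(moves="0 0 -0.008 -0.008 -0.008 0 1; 0 0 -0.004 -0.004 -0.004 0 1; 0 0 0 0 0 0 1; 0 0 0 0 0 0 1")

```text
time: 20.8
eef_pos: [0.4806, -0.1379, 0.1174]
orientation: [0.709, 0.705, -0.019, 0.016]
ft_force: [0.1, 0.1, -5.4]
grip_width: 0.329
gripper_force: 59.7
```

```bash
cat > sd.py <<'E'
from h import *
def stand():
    st();s=arm.state();r=R.from_quat(s["orientation"])
    for x in(0,.065,.09,.165): print(x,(s["eef_pos"]+r.apply([-x,0,-.0113])))
E
python3 - <<'E'
from sd import *
stand();print(delta([.4756,-.140,.1],yaw(np.radians(89.7))*R.from_rotvec([0,-.05,0])))
arm.capture("scene");S=cam("scene");s=arm.state();r=R.from_quat(s["orientation"])
print("exp",proj(S,s["eef_pos"]+r.apply([[0,0,-.0113],[-.09,0,-.0113],[-.099,0,-.0128],[-.135,0,-.0128],[-.195,0,-.0113]])))
for t in("rod_collar","rod_tip","bearing1_center","bearing2_center","bearing3_center"): print(t,[(d["pixel"],round(d["conf"],2)) for d in arm.pinpoint("scene",t)[:3]])
E
```

```text
20.8 [ 0.4806 -0.1379  0.1174] [ 0.006   0.9988 -0.0494] [ 0.0786  0.105  -5.4225] [ 0.5768 -0.0241  0.0074] 0.3287820668578566 59.73403215408325 [-0.2626  0.3383  0.5039  2.0388 -0.1558  0.8028  0.3187]
0 [ 0.4806 -0.1374  0.1287]
0.065 [ 0.4802 -0.2023  0.1319]
0.09 [ 0.4801 -0.2272  0.1332]
0.165 [ 0.4796 -0.3022  0.1369]
(array([-0.0033, -0.0005, -0.0007]), array([-0.0013, -0.0049,  0.0175]))
exp [[190.8181 214.436 ]
 [163.6459 240.7491]
 [160.5956 243.0775]
 [148.249  255.0129]
 [125.8754 277.3256]]
rod_collar [([165.8, 243.7], 0.56)]
rod_tip [([128.2, 280.8], 0.65)]
bearing1_center [([159.5, 249.8], 0.56), ([154.9, 252.8], 0.2)]
bearing2_center [([153.8, 249.9], 0.51)]
bearing3_center [([151.2, 255.4], 0.85), ([310.8, 274.6], 0.67), ([289.5, 301.5], 0.63)]
```

```bash
python3 - <<'E'
from chk import *
s=arm.state();S=cam("scene");b=arm.capture("scene");shaft(b,S,s,(.05,.06,.07,.15,.16,.17,.18,.185),half=7)
r=R.from_quat(s["orientation"]);P=proj(S,s["eef_pos"]+r.apply([[-.17,0,-.0113],[-.17,.001,-.0113],[-.17,0,-.0123]]));print(P[1]-P[0],P[2]-P[0])
g=b.astype(float).min(2)
A=proj(S,s["eef_pos"]+r.apply([-.15,0,-.0113]))[0];B=proj(S,s["eef_pos"]+r.apply([-.2,0,-.0113]))[0];print(A,B)
for row in range(262,288,2): print(row,g[row,110:160].astype(int))
E
```

```text
0.05 [176.  228.6] n [0.7  0.72] edges -3.0 4.25 mid 0.625 max 248.4374556981326
0.06 [172.9 231.6] n [0.7  0.72] edges -3.0 4.5 mid 0.75 max 248.91697502847373
0.07 [169.8 234.6] n [0.7  0.72] edges -2.75 4.75 mid 1.0 max 248.97817315576222
0.15 [142.7 260.8] n [0.7  0.72] edges -1.75 6.0 mid 2.125 max 249.89158356918352
0.16 [139.  264.4] n [0.7  0.72] edges -1.5 6.5 mid 2.5 max 249.976045682957
0.17 [135.2 268. ] n [0.7  0.72] edges -1.5 6.75 mid 2.625 max 248.1653774555698
0.18 [131.4 271.7] n [0.7  0.72] edges -1.25 7.0 mid 2.875 max 248.7737534862111
0.185 [129.5 273.6] n [0.7  0.72] edges -1.25 7.0 mid 2.875 max 248.9807732480355
[0.4157 0.2153] [-0.0869 -0.3612]
[142.6641 260.7984] [123.5426 279.285 ]
262 [ 50  49  48  48  45  46  48  51  50  46  49  46  47  49  47  49  53  52
  47  51  48  47  54  54  52  49  44  48  77 148 226 242 247 250 250 246
 241 233 221 187 135 129  78 151 208 208 195 190 175 160]
264 [ 49  49  46  47  48  47  44  48  47  50  44  48  47  47  43  49  50  49
  43  47  48  49  47  49  50  50  74 144 224 242 247 250 250 247 243 234
 221 198 164 140 140 13
[... 1622 characters left out ...]
34  37  33  41  77
 139 178 154 132 135 163 199 208 209 203 206 204 203 208]
282 [ 45  47  47  43  47  46  47  47  48  46  49  48  44  52  51  51  68 102
 121 135 147 145 136 149 181 176 125  72  46  36  35  40  41  69 139 177
 152 129 131 160 201 206 205 204 203 202 206 206 206 209]
284 [ 45  48  43  43  44  45  46  43  47  49  50  47  47  52  49  49  49  50
  55  56  55  53  65 110 165 185 189 178 119  65  42  66 123 178 162 135
 132 146 184 203 205 205 207 206 203 207 205 209 209 207]
286 [ 48  48  46  42  47  39  49  49  45  51  48  45  46  49  42  47  47  47
  50  49  48  47  50  50  88 161 182 190 194 219 182 183 168 156 163 206
 244 229 209 204 204 203 202 200 206 206 209 205 208 212]
```

Call:
carry_out(moves="0 0 -0.003 -0.0013 -0.005 0 1; 0 0 0 0 0 0.008 1; 0 0 0 0 0 0.009 1; 0 0 0 0 0 0.008 1; 0 0 0 0 0 0.006 1")

```text
time: 21.78
eef_pos: [0.4747, -0.1412, 0.0857]
orientation: [0.708, 0.706, -0.019, 0.016]
ft_force: [0.1, 0.0, -7.2]
grip_width: 0.332
gripper_force: 59.7
```

```bash
python3 - <<'E'
from sd import *
from chk import shaft
stand();s=arm.state();S=cam("scene");b=arm.capture("scene");shaft(b,S,s,(.05,.06,.15,.18),half=7)
E
```

```text
21.77 [ 0.4747 -0.1412  0.0857] [ 0.0037  0.9988 -0.0496] [ 0.0714  0.0495 -7.2463] [ 0.6681 -0.0102 -0.0009] 0.331612247556252 59.7298264503479 [-0.2341  0.3824  0.4836  2.0746 -0.1885  0.7276  0.356 ]
0 [ 0.4747 -0.1407  0.097 ]
0.065 [ 0.4745 -0.2056  0.1002]
0.09 [ 0.4744 -0.2306  0.1015]
0.165 [ 0.4741 -0.3055  0.1052]
0.05 [175.  239.1] n [0.71 0.71] edges -3.0 4.25 mid 0.625 max 248.9054738590657
0.06 [172.  242.1] n [0.71 0.71] edges -2.75 4.5 mid 0.875 max 249.83781299149368
0.15 [142.6 271.4] n [0.71 0.71] edges -1.75 5.75 mid 2.0 max 248.7289373094086
0.18 [131.7 282.3] n [0.71 0.71] edges -2.25 7.0 mid 2.375 max 250.47248198612917
```

Call:
carry_out(moves="0 0 0 0 0.0006 0.004 1; 0 0 0 0 0 0.003 1; 0 0 0 0 0 0.002 1")

```text
time: 22.2
eef_pos: [0.4755, -0.1417, 0.0775]
orientation: [0.708, 0.706, -0.019, 0.016]
ft_force: [-0.2, 0.3, -6.4]
grip_width: 0.332
gripper_force: 59.7
```

Call:
carry_out(moves="0 0 0 0 0 0.001 1; 0 0 0 0 0 0.001 1")

```text
time: 22.45
eef_pos: [0.4756, -0.1418, 0.0756]
orientation: [0.708, 0.706, -0.019, 0.016]
ft_force: [0.4, -0.5, -5.2]
grip_width: 0.334
gripper_force: 59.7
```

Call:
carry_out(moves="0 0 0 0 0 0.001 1; 0 0 0 0 0 0.001 1")

```text
time: 22.7
eef_pos: [0.4755, -0.1419, 0.0736]
orientation: [0.708, 0.706, -0.019, 0.016]
ft_force: [-1.2, 0.6, -3.1]
grip_width: 0.336
gripper_force: 60.0
```

Call:
carry_out(moves="0 0 0 0 0 0.001 1; 0 0 0 0 0 0 1")

```text
time: 22.95
eef_pos: [0.4754, -0.1419, 0.0727]
orientation: [0.708, 0.705, -0.019, 0.016]
ft_force: [-2.3, 1.5, -1.1]
grip_width: 0.327
gripper_force: 60.5
```

```bash
python3 - <<'E'
from sd import *
from chk import shaft
stand();s=arm.state();S=cam("scene");b=arm.capture("scene");shaft(b,S,s,(.05,.055,.15,.18),half=7)
E
```

```text
22.95 [ 0.4754 -0.1419  0.0727] [ 0.0038  0.9988 -0.0493] [-2.3116  1.5447 -1.076 ] [ 0.4976  0.5245 -0.134 ] 0.327018952061829 60.47583818435669 [-0.2215  0.4051  0.4722  2.0822 -0.2049  0.6982  0.3702]
0 [ 0.4755 -0.1413  0.084 ]
0.065 [ 0.4752 -0.2063  0.0872]
0.09 [ 0.4751 -0.2312  0.0885]
0.165 [ 0.4749 -0.3061  0.0922]
0.05 [175.9 243.6] n [0.71 0.7 ] edges -3.25 4.0 mid 0.375 max 248.40547436054376
0.055 [174.4 245.1] n [0.71 0.7 ] edges -3.25 4.0 mid 0.375 max 248.62855720001426
0.15 [143.9 276. ] n [0.71 0.7 ] edges -2.5 4.75 mid 1.125 max 248.87931165183824
0.18 [133.2 286.9] n [0.71 0.7 ] edges -2.25 5.75 mid 1.75 max 249.98032544945275
```

Call:
carry_out(moves="0 0.008 0 0 -0.001 -0.0005 1; 0 0.008 0 0 0 -0.0005 1; 0 0 0 0 0 0 1")

```text
time: 23.38
eef_pos: [0.4745, -0.142, 0.0736]
orientation: [0.709, 0.706, -0.013, 0.01]
ft_force: [0.1, 1.0, -3.0]
grip_width: 0.332
gripper_force: 60.0
```

```bash
python3 - <<'E'
from sd import *
from chk import shaft
stand();s=arm.state();S=cam("scene");b=arm.capture("scene");shaft(b,S,s,(.05,.055,.15,.18),half=7)
E
```

```text
23.38 [ 0.4745 -0.142   0.0736] [ 0.0042  0.9994 -0.0332] [ 0.135   1.0192 -2.9822] [ 0.3731  0.1425 -0.0879] 0.33199103271844765 60.01486659049988 [-0.2018  0.4026  0.4625  2.0797 -0.2208  0.7059  0.3925]
0 [ 0.4746 -0.1416  0.0849]
0.065 [ 0.4743 -0.2066  0.087 ]
0.09 [ 0.4742 -0.2315  0.0879]
0.165 [ 0.4739 -0.3065  0.0904]
0.05 [175.5 243.5] n [0.72 0.7 ] edges -3.0 4.0 mid 0.5 max 247.23799800063983
0.055 [174. 245.] n [0.72 0.7 ] edges -3.0 4.0 mid 0.5 max 248.98969227990224
0.15 [143.6 276.4] n [0.72 0.7 ] edges -2.5 5.0 mid 1.25 max 249.14837475263857
0.18 [132.8 287.5] n [0.72 0.7 ] edges -2.25 5.75 mid 1.75 max 250.36614381274921
```

Call:
carry_out(moves="0 0.006 0 0 0 0 1; 0 0.006 0 0 0 0.0005 1; 0 0 0 0 0 0 1")

```text
time: 23.8
eef_pos: [0.4746, -0.1418, 0.0731]
orientation: [0.708, 0.706, -0.009, 0.006]
ft_force: [-0.2, 2.3, -1.4]
grip_width: 0.33
gripper_force: 60.3
```

```bash
python3 - <<'E'
from sd import *
from chk import shaft
stand();s=arm.state();S=cam("scene");b=arm.capture("scene");shaft(b,S,s,(.05,.055,.15,.18),half=7)
E
```

```text
23.8 [ 0.4746 -0.1418  0.0731] [ 0.0038  0.9998 -0.0212] [-0.1828  2.3027 -1.3806] [ 0.2803  0.0905 -0.1124] 0.32984960881165226 60.25162875652313 [-0.1867  0.4038  0.4543  2.0768 -0.2341  0.7105  0.4102]
0 [ 0.4746 -0.1416  0.0844]
0.065 [ 0.4744 -0.2065  0.0858]
0.09 [ 0.4743 -0.2315  0.0863]
0.165 [ 0.474  -0.3065  0.0879]
0.05 [175.6 243.8] n [0.72 0.69] edges -3.5 3.75 mid 0.125 max 247.4993150184004
0.055 [174.1 245.4] n [0.72 0.69] edges -3.25 3.75 mid 0.25 max 248.97197941031655
0.15 [143.8 277.2] n [0.72 0.69] edges -3.0 4.25 mid 0.625 max 247.43067184590018
0.18 [133.2 288.4] n [0.72 0.69] edges -3.0 5.0 mid 1.0 max 250.0469714649718
```

Call:
carry_out(moves="0 0.008 0 0 0 0.0003 1; 0 0 0 0 0 0 1; 0 0 0 0 0 0 0.63; 0 0 0 0 0 0 0.55; 0 0 0 0 0 0 0.4")

```text
time: 24.48
eef_pos: [0.4747, -0.1422, 0.0729]
orientation: [0.709, 0.706, -0.006, 0.004]
ft_force: [-0.1, -0.3, -0.0]
grip_width: 0.594
gripper_force: 0.0
```

Call:
carry_out(moves="0 0 0 0 0 0 0.2; 0 0 0 0 0 0 0.2; 0 0 0 0 0 -0.01 0.2; 0 0 0 0 0 -0.03 0.2; 0 0 0 0 0 -0.05 0.2")

```text
time: 25.1
eef_pos: [0.4738, -0.1406, 0.1633]
orientation: [0.709, 0.706, -0.007, 0.003]
ft_force: [1.4, -0.6, -0.0]
grip_width: 0.803
gripper_force: 0.0
```

```bash
python3 - <<'E'
from sd import *
stand()
b=arm.capture("scene");np.save("s9.npy",b);S=cam("scene")
# expected rod at rest: axis along -90.2 deg at z=.084, handle at y -.1416
u=np.array([-.003,-1,0]);g=np.array([.4750,-.1416,.084])
for x in(-.045,0,.045,.09,.195): print(x,proj(S,g+u*x))
for x in(.099,.117,.135): print("b",proj(S,g+u*x-[0,0,.0015]))
for t in("rod_grip","rod_collar","rod_tip","bearing1_center","bearing2_center","bearing3_center"): print(t,[(d["pixel"],round(d["conf"],2)) for d in arm.pinpoint("scene",t)[:3]])
v=b.astype(int);red=(v[...,0]>110)&(v[...,1]<60)&(v[...,2]<60);red[:, :150]=0;red[:180]=0;red[:,240:]=0;i=np.argwhere(red);print(i.min(0),i.max(0),i.mean(0))
# profile along the rod upper surface: white/dark/blue along axis line
p=proj(S,np.array([g+u*x for x in np.arange(.04,.2,.004)]))
for x,q in zip(np.arange(.04,.2,.004),p): print(round(x*1e3),v[int(round(q[1])),int(round(q[0]))],end=' ')
E
```

```text
25.1 [ 0.4738 -0.1406  0.1633] [ 0.004   0.9999 -0.0138] [ 1.3973 -0.5994 -0.0228] [-0.018  -0.0811  0.0118] 0.8028803088983111 0.0 [-0.2458  0.2656  0.5108  1.9964 -0.1431  0.9203  0.3332]
0 [ 0.4739 -0.1404  0.1746]
0.065 [ 0.4736 -0.2054  0.1754]
0.09 [ 0.4735 -0.2304  0.1758]
0.165 [ 0.4732 -0.3054  0.1768]
-0.045 [[201.4002 216.681 ]]
0 [[189.7336 229.3023]]
0.045 [[177.2379 242.8206]]
0.09 [[163.8214 257.3351]]
0.195 [[128.31   295.7526]]
b [[161.1316 260.839 ]]
b [[155.408  267.0399]]
b [[149.5095 273.4304]]
rod_grip [([189.5, 228.9], 0.97)]
rod_collar [([163.7, 257.6], 0.75), ([149.3, 268.9], 0.65)]
rod_tip [([128.5, 295.0], 0.89)]
bearing1_center [([161.0, 261.6], 0.59)]
bearing2_center [([154.6, 267.2], 0.69), ([330.3, 132.4], 0.29)]
bearing3_center [([288.7, 301.4], 0.76), ([309.7, 271.8], 0.65), ([147.4, 272.8], 0.53)]
[211 172] [248 206] [229.7755 191.5944]
40 [195 118 115] 44 [244 242 241] 48 [249 247 247] 52 [249 249 247] 56 [249 248 247] 60 [246 245 244] 64 [247 245 244] 68 [247 246 245] 72 [250 249 248] 76 [243 241 239] 80 [237 236 234] 84 [249 247 246] 88 [249 248 247] 92 [249 249 248] 96 [249 248 247] 100 [248 248 247] 104 [250 248 247] 108 [249 248 247] 112 [249 248 248] 116 [244 243 241] 120 [248 247 246] 124 [248 247 246] 128 [248 248 246] 132 [246 245 244] 136 [128 136 156] 140 [192 189 187] 144 [250 249 248] 148 [248 246 245] 152 [247 246 245] 156 [248 247 246] 160 [248 247 246] 164 [248 247 246] 168 [248 247 246] 172 [244 242 240] 176 [250 249 248] 180 [246 245 243] 184 [250 249 248] 188 [242 241 239] 192 [161 158 156] 196 [123 123 120]
```

```bash
python3 - <<'E'
from chk import *
b=np.load("s9.npy").astype(float);S=cam("scene");u=np.array([-.003,-1,0]);g=np.array([.4750,-.1416,.0825])
xs=np.arange(.08,.156,.001)
for a in(50,65,80):
    o=.0233*np.array([np.cos(np.radians(a)),0,np.sin(np.radians(a))])
    P=proj(S,np.array([g+u*x+o for x in xs]));V=[map_coordinates(b[...,k],[P[:,1],P[:,0]],order=1) for k in range(3)]
    print(a,' '.join(f"{int(round(x*1e3))}:{int(m)}/{int(d)}" for x,m,d in zip(xs,V[1],V[2]-V[0])))
E
```

```text
50 80:222/-4 81:223/-4 82:223/-3 83:221/-3 84:221/-3 85:222/-4 86:221/-4 87:220/-4 88:221/-4 89:222/-4 90:228/-4 91:237/-4 92:242/-3 93:244/-3 94:244/-3 95:244/-3 96:243/-3 97:243/-3 98:243/-3 99:243/-3 100:244/-2 101:244/-3 102:244/-2 103:244/-2 104:244/-2 105:243/-3 106:241/-3 107:238/-3 108:238/-3 109:241/-2 110:243/-2 111:244/-2 112:244/-2 113:244/-2 114:243/-2 115:243/-3 116:243/-3 117:243/-3 118:244/-2 119:245/-2 120:245/-2 121:244/-2 122:243/-2 123:242/-2 124:240/-3 125:237/-3 126:235/-3 127:236/-3 128:240/-2 129:243/-2 130:244/-2 131:244/-2 132:243/-2 133:243/-2 134:244/-2 135:244/-2 136:244/-2 137:244/-2 138:244/-2 139:243/-3 140:243/-3 141:241/-2 142:234/-2 143:220/-1 144:192/5 145:150/22 146:123/33 147:124/28 148:143/10 149:161/-1 150:183/-4 151:205/-3 152:217/-4 153:217/-4 154:218/-3 155:219/-3
65 80:249/-2 81:249/-2 82:249/-2 83:249/-1 84:249/-1 85:249/-2 86:247/-2 87:246/-2 88:239/-3 89:233/-3 90:234/-3 91:241/-3 92:245/-2 93:248/-2 94:249/-1 95:249/-1 96:249/-1 97:249/-1 98:249/-1 99:249/-1 100:249/-2 101:249/-1 102:249/-1 103:249/-1 104:250/-1 105:249/-1 106:249/-1 10
[... 650 characters left out ...]
91:229/-3 92:244/-2 93:249/-1 94:249/-1 95:250/-1 96:249/-1 97:249/-1 98:249/-1 99:249/-1 100:249/-1 101:250/-1 102:250/-1 103:250/-1 104:249/-1 105:249/0 106:248/-1 107:246/-1 108:246/-1 109:247/-2 110:249/-1 111:249/-1 112:249/-1 113:250/-1 114:250/-1 115:249/-1 116:250/-1 117:250/-1 118:249/-1 119:249/-1 120:250/-1 121:250/-1 122:250/-1 123:250/-1 124:248/-1 125:246/-2 126:243/-2 127:244/-2 128:247/-2 129:249/-2 130:250/-1 131:250/-1 132:250/-1 133:249/-1 134:249/-1 135:249/-1 136:250/-1 137:250/-1 138:250/-1 139:250/-1 140:250/-1 141:249/-1 142:241/-1 143:223/0 144:186/10 145:140/33 146:106/51 147:107/41 148:121/22 149:136/3 150:152/-1 151:157/-3 152:161/-3 153:171/-2 154:174/0 155:171/5
```

```bash
python3 -c "
from workcell import arm
print(arm.close_job())"
```

```text
the job is handed in; nothing more can be done
None
```

The job is handed in at about 25 s. The rod went through all three bearings and was pressed firm on the stop at about 11 N. It now lies in both V-rests, neck in one and tip end in the other, with the bearings packed against the collar between the rests. I released the gripper and lifted it clear. My first grasp closed above the handle because the fingertips sat higher than stated; I reopened, went lower and gripped it. The stand looks the same both ways round, so I put the handle on its +y side, which I took for its -x side.

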